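# Peg the rinsed cup and hold the drying lamp over it

## Robot

A 7-joint arm with a two-finger parallel gripper is mounted at the origin on the work surface. World frame = base frame: x ahead of the robot, y to its left, z up, the work surface at z = 0. Lengths are in mm, angles in rad, forces in N, time in s.
With the tool pointing down it reaches from about 400 to 875 mm from the base axis. Payload 4.4 kg.
Tool frame: the origin (TCP) lies at the very end of the fingers, on their centre line; the grasp point (between the pads) lies 19 mm behind it; z points along the fingers, y is the direction in which the jaws open and shut (so a half turn about z gives the same grasp; the last joint's range is limited). The gripper opens to 85 mm and grips with 20 to 120 N. Pads are 22 mm wide; open, the fingers measure 114 mm over their backs; the gripper's body (76 mm by 85 mm) begins 54 mm behind the grasp point. The pads swing forward as they close: fully open they stand 13 mm farther back than shut.
Start: joints at [-1.272, 0.628, 0.038, 1.517, -0.027, 0.996, -0.02], TCP at [231.873, 607.25, 231.313] pointing down, gripper open.
Joint ranges: [-3.06, 3.06], [-0.37, 2.12], [-1.25, 1.32], [0.18, 2.47], [-1.1, 4.24], [0.23, 1.98], [-2.94, 2.94]. Speed limits (rad/s): [2.57, 2.57, 3.14, 3.14, 3.14, 3.14, 3.14].

## Interface

Orientations are given as [roll, pitch, yaw] about the fixed x, y, z axes, in that order (R = Rz(yaw) Ry(pitch) Rx(roll)).
In Python, from cell import ctrl gives the robot as it stands. The module is installed in compiled form; this text tells all that it offers.
- The arm moves only by the shell command python3 -m jog 'ROWS'. ROWS is text: rows parted by semicolons, each of 7 numbers parted by spaces: the shift along the tool's x, y, z in mm, then the turn, a rotation vector about the tool's x, y, z in degrees, then the opening, from -1 (shut) to 1 (fully open). In form: x y z wx wy wz claw; .... A call has 1 to 8 rows; each row is the pose to reach, as a shift and turn from the pose commanded when the call began, along the tool's axes at that moment; what a row does not reach only later rows make up. A row lasts 1/8 s, in which the tool goes at most 62.5 mm and 10.7 degrees, less where a joint would pass 70% of its speed; a pose out of reach is approached as far as the arm can. A call with a gripper value outside its range is refused whole. The fingers move at their own pace and stop on an object; the grip force is fixed at half the most. Time passes only in rows, so rows that repeat a pose let the fingers close. It gives the time, the measured TCP pose, the force and the opening at its end, in the units of the state.
- ctrl.read_state(): the state, without advancing time (a new reading comes with each control period).
- ctrl.get_image(name): name is "side" or "top" or "wrist"; returns a dict with "image" (480x640x3 uint8, red, green, blue), "z_map" (480x640 float32, mm along the optical axis (not along the pixel's ray), 0 where there is no reading), "vertical_fov" (degrees; the focal length in pixels is half the picture's height over the tangent of half this angle, whatever the lens; pixels are square), "cx", "cy" (the principal point, pixels), "extrinsics" (4x4, takes a point from world to camera coordinates); the wrist camera has in their place "hand_eye" (4x4, takes a point from camera to tool coordinates, whose origin is the TCP and whose axes are the flange's). Camera axes: x right, y down, z forward; pixel columns grow to the right and rows downward; lengths in mm; the calibration is good to about 2 mm. The wrist camera is an equidistant fisheye: a pixel r from the principal point sees the ray r / f radians off the axis. A picture is of the moment at which its call begins: read the wrist's pose just before it.
- ctrl.finish_job(): hands the job in, once; it reports no verdict.
The state is a dict: "clock": time; "qpos": joint angles; "qd": joint speeds; "tau": joint torques, N m; "eef_pos": TCP position; "tool_rot": TCP orientation; "force": force on the tool from outside, world axes, zero at the start; "torque": the same for the moment, N m; "width": finger opening in mm.
Only numpy, scipy, OpenCV 4.12 (cv2) and the standard library are available. Lean on these libraries where they do the work, as an engineer would, in place of code of your own. Each camera call takes 0.05 s, during which the arm holds its last target.

## Task

Turn the rinsed cup that lies on the wire drip rack upside down over the drying peg and let go of it, so that its rim sits flat on the peg's plate. Then squeeze the lock button into the sliding head of the drying-lamp arm, draw the arm out until its needle stands level with the arrow on the scale, and finish still holding it there, the button squeezed in and the arm at rest: a spring pulls it back as soon as it is let go. Leave the cone, the power strip and the screwdriver alone.

Things in the scene. Friction and masses are not known exactly. Their poses are not given: they have to be found in the camera images.
- cup_mid (a point): white straight cup, 56 mm outside diameter, 90 mm long, wall 3 mm, 60 to 130 g; the point is on its axis half-way along; z runs along the axis towards the open mouth. At the start it lies on two wires (outer width 40 mm) of a drip rack, mouth 25 degrees below level and facing roughly the robot, rim against a stop plate; flanks and closed end are free to grasp.
- peg_base (a point): the drying peg's foot: centre of the peg at the top of its plate (the plate is 100 x 110 x 12 mm, fixed, flat on the table). The upright wooden peg is 28 mm in diameter and rises 72 mm above this point, with a rounded top; z is up. A cup set home has its mouth rim on this plate, its middle 45 mm above this point.
- arrow (a point): tip of the small flat steel arrow that reaches from the peg's plate onto the scale; it marks the reading. Its y axis runs along the lamp arm, in the direction the arm is drawn out; its x axis points from the peg to the arm.
- needle (a point): lower tip of the thin vertical needle (4 mm thick, 122 mm long) that hangs from the lamp arm's cross bar over the scale; it moves with the arm. Its x and y axes are parallel to the arrow's; level with the arrow means the same y in the arrow's frame.
- head_grip (a point): sliding head at the end of the telescoping arm: black block 36 mm (x) by 32 mm (y), 75 mm high. The point: its centre, 25 mm below its top, at button height. y: the way the arm draws out. The lock button stands out of the +x face (46 mm wide over it), the -x face is plain: close one finger on each, from above. Lamp bar (-x side) and catch (+x side) start 37 mm below the point.
- button_face (a point): outer face of the round steel lock button, 16 mm in diameter, 10 mm proud of the head's +x face when out; it moves with the head. The lamp shade, 72 mm wide, hangs 130 mm from the head on the other (-x) side.
- boom (a joint): how far the lamp arm is drawn out, in m: 0 stowed and locked, 0.22 fully out. A spring pulls it back with 3 to 5 N. Drawn out until needle and arrow are level it reads 0.12 to 0.19.
- lock_button (a joint): how far the button is pressed in, in m: 0 out, 0.010 flush with the head. Its spring needs 2 N to start and 7 N when flush. The lock is free from 0.008 on; while the button is out the stowed arm is blocked; away from the stowed place it does not lock.
- cone: bystander: a yellow cone, 52 mm wide and 108 mm high, origin under its centre
- strip: bystander: a white power strip, 60 x 200 x 38 mm, origin under its centre
- driver: bystander: a screwdriver with a green handle, 190 mm long, lying on the table, origin at its underside
Mind the look-alikes: they are no part of the job. Leave any blue or orange look-alike of the part that bears peg_base alone.

How it is judged (in metres and radians):
On the way, in this order (a step that is already met when the one before it is completed fails the run):
1. the cup sits upside down over the peg, rim on the plate, let go (horizontal distance between cup_mid and peg_base below 0.014 m and z of cup_mid in the frame of peg_base below 0.05 m and angle between cup_mid's own z axis and vertical above 3.05 rad and contact force between cup and the arm below 0.2 N and value of joint boom below 0.01 m), for 0.2 s.
2. the lock button is squeezed in by the fingers with the arm still stowed (value of joint lock_button above 0.007 m and contact force between lock_button and the fingers above 1 N and value of joint boom below 0.02 m), for 0.05 s.
At the end, for the whole second after the job is handed in: Cup upside down over the peg, untouched: within 5 deg of upright, middle under 50 mm above the plate and within 14 mm of the peg axis. Needle within 5 mm of the arrow along the scale, at rest (under 10 mm/s). Button in at least 7 mm; fingers press the head with over 2 N (horizontal distance between cup_mid and peg_base below 0.014 m and z of cup_mid in the frame of peg_base below 0.05 m and angle between cup_mid's own z axis and vertical above 3.05 rad and contact force between cup and the arm below 0.2 N and contact force between cup and boom below 0.2 N and y of needle in the frame of arrow between -0.005 and 0.005 m and velocity of joint boom between -0.01 and 0.01 m/s and value of joint lock_button above 0.007 m and contact force between boom and the fingers above 2 N); the arm keeps its last pose, push and grip.
It fails at once if a bystander is disturbed (distance of any of cone, strip, driver from where it was at the start of the episode above 0.02 m).
It also fails if it takes over 54 s, if anything falls off the work surface, if the arm or the gripper's body presses on something with over 40 N, if the wrist force passes 120 N, or if a joint passes its speed limit or range.

## Working session

There is one attempt and no reset: what is moved stays moved. The work goes in short steps, Python scripts to look and compute and a shell command to move; the robot and the scene stay as the last step left them, time stands still between calls to the robot, and variables do not carry over. Pictures are saved under pics/ and viewed, and the job is handed in when it is done.

```bash
mkdir -p pics; python3 - <<'E'
from cell import ctrl
import cv2,numpy as np
print(ctrl.read_state())
for n in ["side","top","wrist"]:
    d=ctrl.get_image(n)
    cv2.imwrite(f"pics/{n}0.png",d["image"][:,:,::-1]); np.savez(f"{n}0.npz",**d)
    print(n,d["vertical_fov"],d["cx"],d["cy"],np.round(d.get("extrinsics",d.get("hand_eye")),3).tolist())
E
```

```text
{'clock': 0.0, 'qpos': array([-1.27178348,  0.62933276,  0.03845792,  1.51836799, -0.02698734,
        0.99629163, -0.01998639]), 'qd': array([-0.00179046,  0.00015999,  0.0002788 ,  0.00226481, -0.00024616,
       -0.00030057, -0.00012211]), 'tau': array([-1.14979603e-04, -5.63394499e+01,  1.22651037e+00, -1.93434656e+01,
        1.11147904e-02,  1.07781435e-02, -8.60560561e-06]), 'eef_pos': array([231.66680739, 606.64912179, 230.39804967]), 'tool_rot': array([-3.13971190e+00,  4.41017234e-05,  2.77678743e+00]), 'force': array([ 0.13130564, -0.60174508,  0.09753091]), 'torque': array([-0.03096711, -0.00061483,  0.00880309]), 'width': 85.44250642970026}
side 45.507276701214295 322.5167616549871 241.35640449223487 [[0.962, -0.272, -0.004, -517.706], [-0.164, -0.569, -0.806, 204.733], [0.217, 0.776, -0.592, 1253.039], [0.0, 0.0, 0.0, 1.0]]
top 43.51741645521639 311.6550111720229 243.42743942529563 [[0.014, -1.0, -0.012, 2.217], [-0.996, -0.013, -0.09, 530.196], [0.09, 0.013, -0.996, 1564.892], [0.0, 0.0, 0.0, 1.0]]
wrist 65.70646984690485 321.1056788743082 239.08817666951728 [[-0.0, -0.965, -0.263, 65.516], [1.0, -0.001, 0.001, 0.019], [-0.002, -0.263, 0.965, -141.721], [0.0, 0.0, 0.0, 1.0]]
```

View pics/side0.png

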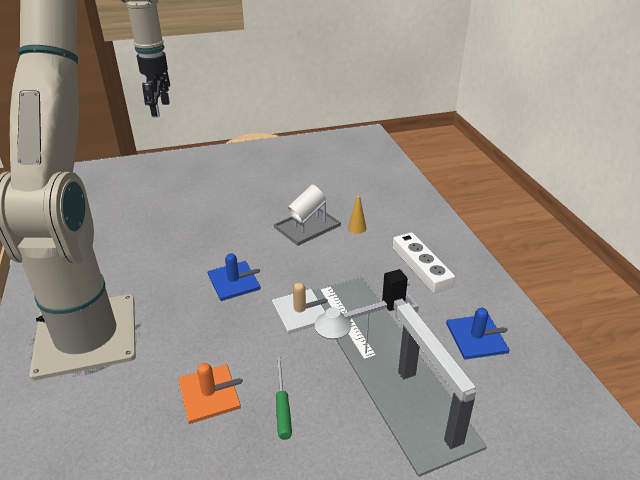

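View pics/top0.png

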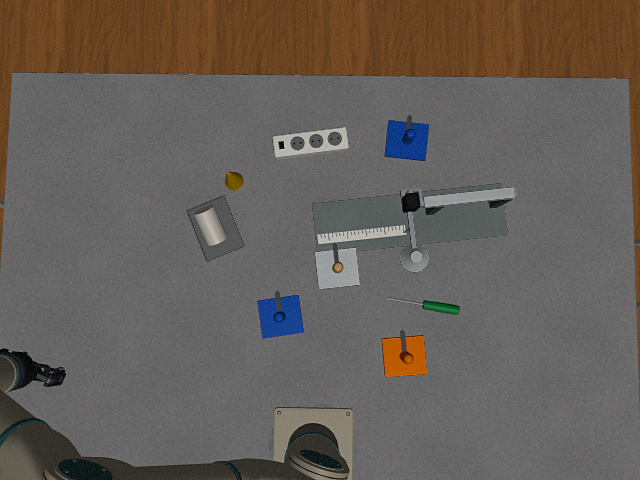

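View pics/wrist0.png

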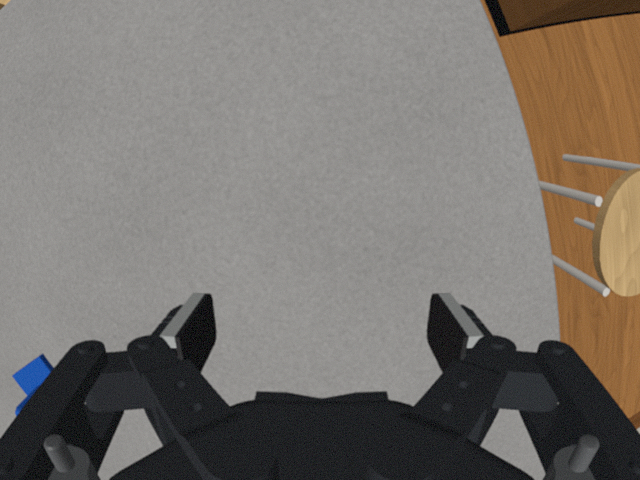

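```bash
cat > h.py <<'E'
import numpy as np,cv2
from scipy.spatial.transform import Rotation as R
def load(f): 
    d=np.load(f); return {k:d[k] for k in d.files}
def foc(d): return 240/np.tan(np.radians(float(d["vertical_fov"]))/2)
def cloud(d):
    f=foc(d); v,u=np.mgrid[0:480,0:640]; z=d["z_map"].astype(float)
    P=np.stack([(u-d["cx"])/f*z,(v-d["cy"])/f*z,z],-1)
    E=d["extrinsics"]; W=(P-E[:3,3])@E[:3,:3]
    W[z<=0]=np.nan
    return W
def proj(d,p):
    E=d["extrinsics"];c=E[:3,:3]@np.array(p,float)+E[:3,3];f=foc(d)
    return f*c[0]/c[2]+float(d["cx"]),f*c[1]/c[2]+float(d["cy"])
def wrist_cloud(d,pos,rpy):
    f=foc(d); v,u=np.mgrid[0:480,0:640]; z=d["z_map"].astype(float)
    du=u-d["cx"];dv=v-d["cy"]; r=np.hypot(du,dv)+1e-9; th=r/f
    t=np.tan(th); P=np.stack([du/r*t*z,dv/r*t*z,z],-1)
    H=d["hand_eye"]; T=P@H[:3,:3].T+H[:3,3]
    W=T@R.from_euler('xyz',rpy).as_matrix().T+np.array(pos)
    W[(z<=0)|(th>1.4)]=np.nan
    return W
E
python3 - <<'E'
from h import *
s=load("side0.npz");t=load("top0.npz")
cv2.imwrite("pics/sc1.png",cv2.resize(s["image"][170:370,200:520,::-1],None,fx=2.5,fy=2.5,interpolation=cv2.INTER_CUBIC))
cv2.imwrite("pics/tc1.png",cv2.resize(t["image"][110:310,180:480,::-1],None,fx=2.6,fy=2.6,interpolation=cv2.INTER_CUBIC))
Wt=cloud(t);Ws=cloud(s)
for n,W,d in(("t",Wt,t),("s",Ws,s)):
    print(n,(d["z_map"]>0).mean(), "table z", np.nanmedian(W[300:330,100:140] if n=="t" else W[420:450,100:140],axis=(0,1)))
E
```

```text
t 0.996015625 table z [334.85632816 518.7819053    0.52969489]
s 0.9960872395833333 table z [  70.75809824 -282.20989948   -0.91299894]
```

View pics/sc1.png

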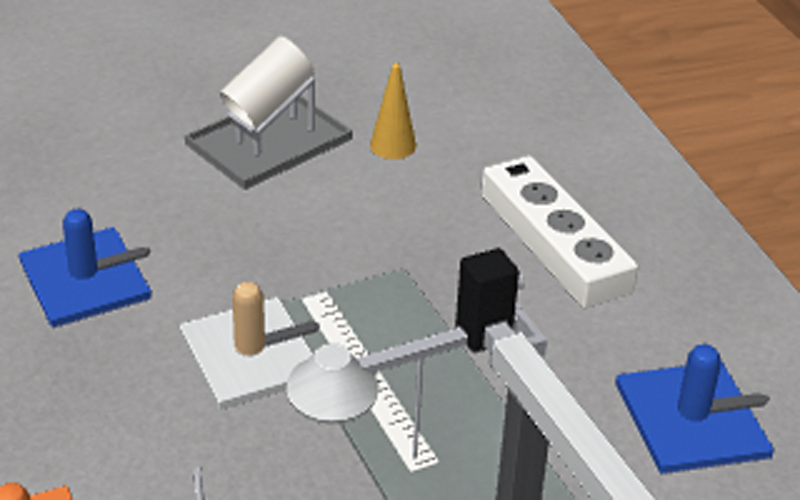

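View pics/tc1.png

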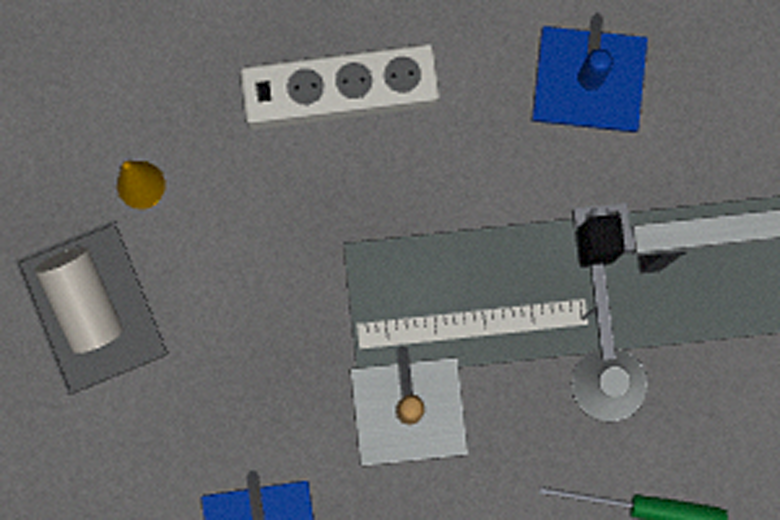

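```bash
python3 - <<'E'
from h import *
from scipy.optimize import least_squares
s=load("side0.npz");t=load("top0.npz")
Wt=cloud(t);Ws=cloud(s)
pts=[]
for n,W,d,box in(("t",Wt,t,(195,250,185,245)),("s",Ws,s,(180,225,280,330))):
    hsv=cv2.cvtColor(d["image"],cv2.COLOR_RGB2HSV)
    r0,r1,c0,c1=box
    m=np.zeros((480,640),bool); m[r0:r1,c0:c1]=True
    m&=(Ws if n=="s" else Wt)[...,2]>45
    m&=(hsv[...,2]>135)&(hsv[...,1]<40)
    m=cv2.erode(m.astype(np.uint8),np.ones((3,3)))>0
    P=W[m]; P=P[~np.isnan(P).any(1)]
    print(n,len(P),P.min(0),P.max(0)); pts.append(P)
np.savez("cup.npz",t=pts[0],s=pts[1])
def fit(P,x0):
    def dirv(x):
        az,el=x[2],x[3]
        return np.array([np.cos(el)*np.cos(az),np.cos(el)*np.sin(az),np.sin(el)])
    c0=P.mean(0)
    def f(x):
        a=dirv(x); u=np.cross(a,[0,0,1]);u/=np.linalg.norm(u);v=np.cross(u,a)
        q=P-(c0+x[0]*u+x[1]*v)
        q=q-np.outer(q@a,a); return np.linalg.norm(q,axis=1)-28
    r=least_squares(f,x0,loss="soft_l1"); x=r.x;a=dirv(x);u=np.cross(a,[0,0,1]);u/=np.linalg.norm(u);v=np.cross(u,a)
    c=c0+x[0]*u+x[1]*v
    h=(P-c)@a
    return c,a,np.percentile(h,[0,1,2,50,98,99,100]),np.sqrt(np.mean(r.fun**2)),x
for P in (pts[0],pts[1],np.vstack(pts)):
    c,a,h,e,x=fit(P,[0,-15,np.radians(-160),-0.43])
    print("c",c,"axis(mouth)",a,"el",np.degrees(x[3]),"az",np.degrees(x[2]),"h",h,"mid",c+a*(h[1]+h[-2])/2,"rms",e)
E
```

```text
t 414 [522.03411323 239.5072795   78.86111316] [600.81222668 291.6584044  124.38135221]
s 442 [521.87450421 228.53356804  48.8470081 ] [611.81012658 287.3032876  123.90080577]
c [570.45760581 270.21074699  77.59706645] axis(mouth) [-0.83592054 -0.35118816 -0.42178635] el -24.94741848206775 az -157.21167852847654 h [-41.01597596 -39.80598951 -38.54892979  -0.65858726  40.61542422
  41.14348251  42.96102071] mid [569.89858687 269.97589114  77.31499831] rms 3.161249107118667
c [568.20151457 270.55122716  75.04462887] axis(mouth) [-0.8202717  -0.36807498 -0.4378072 ] el -25.964055662208622 az -155.8331171587172 h [-42.61619355 -41.07242383 -40.11665948  -0.28948764  40.00737711
  41.49436404  44.27912906] mid [568.02846176 270.47357435  74.95226464] rms 2.905634274526878
c [568.91181357 271.21962113  76.42004333] axis(mouth) [-0.82980694 -0.35863218 -0.42755514] el -25.3125031972236 az -156.62660323591018 h [-4.26669106e+01 -4.05307619e+01 -3.99042096e+01 -3.00431251e-02
  4.05594002e+01  4.15022992e+01  4.58695377e+01] mid [568.50871936 271.04540886  76.21235044] rms 3.1198640831815267
```

```bash
python3 - <<'E'
from h import *
s=load("side0.npz");t=load("top0.npz")
Wt=cloud(t);Ws=cloud(s)
def hs(d): return cv2.cvtColor(d["image"],cv2.COLOR_RGB2HSV)
for n,W,d in(("t",Wt,t),("s",Ws,s)):
    H=hs(d)
    # wooden peg
    m=(H[...,0]>5)&(H[...,0]<25)&(H[...,1]>70)&(H[...,2]>90)&(W[...,2]>15)&(W[...,2]<110)&(W[...,0]>250)&(W[...,0]<700)&(abs(W[...,1])<250)
    k,l,st,ce=cv2.connectedComponentsWithStats(m.astype(np.uint8))
    for i in range(1,k):
        if st[i,4]>20:
            P=W[l==i]; print(n,"peg?",st[i],ce[i],np.median(P,0),P.min(0),P.max(0))
    # head black
    m=(H[...,2]<40)&(W[...,2]>60)&(W[...,0]>350)&(W[...,0]<800)&(W[...,1]<100)&(W[...,1]>-400)
    k,l,st,ce=cv2.connectedComponentsWithStats(m.astype(np.uint8))
    for i in range(1,k):
        if st[i,4]>40:
            P=W[l==i]; print(n,"black",st[i],ce[i],np.median(P,0),np.percentile(P,2,axis=0),np.percentile(P,98,axis=0))
    # white plate at z~12
    m=(abs(W[...,2]-12)<5)&(H[...,2]>110)&(H[...,1]<40)&(W[...,0]>300)&(W[...,0]<600)&(abs(W[...,1])<200)
    k,l,st,ce=cv2.connectedComponentsWithStats(m.astype(np.uint8))
    for i in range(1,k):
        if st[i,4]>100:
            c=np.argwhere(l==i)[:,::-1].astype(np.float32)
            P=W[l==i][:,:2].astype(np.float32)
            print(n,"plate",st[i],np.median(W[l==i],0),cv2.minAreaRect(P))
E
```

```text
t peg? [227 173  16  16 163] [232.90184049 181.09202454] [688.84745527 217.81976672  47.45419466] [677.07461911 198.4351826   15.3221729 ] [699.96064391 238.18161779 107.8397112 ]
t peg? [334 263   9  10  69] [337.97101449 267.33333333] [465.50504632 -58.86437327  81.76192442] [453.53373205 -69.41060627  53.09346455] [475.90210361 -48.76183168  89.96914726]
t black [402 192  18  21 296] [410.38175676 201.93243243] [ 615.46038389 -223.70929648  208.57135047] [ 599.65204874 -242.28744937  146.93948231] [ 635.03790149 -210.25670958  216.06740725]
t plate [317 226  74  19 596] [ 554.77709135 -102.70519825   11.6701758 ] ((555.5205688476562, -102.38777923583984), (28.04913330078125, 196.96144104003906), 6.912392616271973)
t plate [ 315  248   45   41 1124] [462.1885898  -61.33842963  12.46133081] ((466.7645568847656, -58.289955139160156), (99.015869140625, 109.1893081665039), 7.068937301635742)
s peg? [349 195  12  35 234] [355.33760684 215.28205128] [690.65836158 213.37108456  44.55624689] [674.94494441 198.27550502  15.13811265] [699.96626239 231.23544432 108.12463079]
s peg? [293 283  
[... 195 characters left out ...]
2.22916667 377.45833333] [ 251.64389569 -241.43907171   49.36372165] [ 250.02640082 -245.40593214   15.1365201 ] [ 253.6520922  -187.10698184   77.26323552]
s black [383 270  24  40 692] [393.89017341 287.1734104 ] [ 610.67070134 -240.2120616   190.80104041] [ 599.37710735 -246.05277524  144.15901969] [ 635.04833216 -215.3237629   210.53941549]
s plate [ 272  282   88   50 1855] [497.84966645 -59.67694231  10.32938821] ((510.1847839355469, -54.35063934326172), (188.1085662841797, 114.57881927490234), 6.001977920532227)
s plate [337 315  30  33 512] [ 566.47924638 -170.58222908    9.76852974] ((560.2705688476562, -156.1483154296875), (100.96431732177734, 60.18416976928711), 68.34754180908203)
```

```bash
cat >> h.py <<'E'
def rel(pos,rot,st=None):
    """rows values from current state to a target world pose (TCP pos, Rotation)"""
    from cell import ctrl
    st=st or ctrl.read_state()
    R0=R.from_euler('xyz',st["tool_rot"])
    t=R0.inv().apply(np.array(pos)-st["eef_pos"])
    w=np.degrees((R0.inv()*rot).as_rotvec())
    return np.round(t,1),np.round(w,1)
def frame(z,y):
    z=np.array(z,float);z/=np.linalg.norm(z);y=np.array(y,float);y-=z*(y@z);y/=np.linalg.norm(y)
    return R.from_matrix(np.stack([np.cross(y,z),y,z],1))
E
python3 - <<'E'
from h import *
az=np.radians(-156.6)
h=np.array([np.cos(az),np.sin(az),0]); j=np.array([-h[1],h[0],0])
mid=np.array([569,270.8,76.5]); ax=h*np.cos(np.radians(25))-np.array([0,0,1])*np.sin(np.radians(25))
G=mid-15*ax
for tilt in(30,40):
    T=np.radians(tilt); z=h*np.sin(T)-np.array([0,0,1])*np.cos(T)
    for sg in(1,-1):
        Q=frame(z,sg*j)
        for back in(110,):
            print(tilt,sg,"G",G,"TCP",G+19*z,rel(G+(19-back)*z,Q))
s=load("side0.npz");t=load("top0.npz")
Wt=cloud(t);Ws=cloud(s)
# shade heights
for n,W in(("t",Wt),("s",Ws)):
    m=(abs(W[...,0]-488)<50)&(abs(W[...,1]+245)<50)&(W[...,2]>30)
    P=W[m]; print(n,len(P),np.percentile(P[:,2],[0,1,5,25,50,75,95,99,100]),P[:,:2].mean(0),P[:,:2].min(0),P[:,:2].max(0))
E
```

```text
30 1 G [581.47652246 276.19907339  82.83927393] TCP [572.75785351 272.42616843  66.38479125] (array([-477.3, -152.2,   69.2]), array([ 35.3, -14.3, 131.9]))
30 -1 G [581.47652246 276.19907339  82.83927393] TCP [572.75785351 272.42616843  66.38479125] (array([-477.3, -152.2,   69.2]), array([ 11.5,  28.4, -43.3]))
40 1 G [581.47652246 276.19907339  82.83927393] TCP [570.26801772 271.34872027  68.28442951] (array([-486.6, -143.1,   78.3]), array([ 46.9, -19. , 128.9]))
40 -1 G [581.47652246 276.19907339  82.83927393] TCP [570.26801772 271.34872027  68.28442951] (array([-486.6, -143.1,   78.3]), array([ 15.4,  37.9, -42.5]))
t 684 [123.44074291 128.17979339 132.45559412 137.73610739 145.24211071
 155.05582275 165.1139329  168.44503638 173.2356837 ] [ 490.80490467 -240.53272229] [ 455.694289   -278.23158026] [ 537.95643697 -208.50850532]
s 952 [122.2627775  124.84442946 128.58006135 135.14447218 142.91009525
 151.58964508 161.38827416 162.86503491 163.55366125] [ 489.06939738 -255.47123413] [ 454.24972731 -279.3615931 ] [ 537.28903366 -216.17736772]
```

```bash
python3 -m jog '-60 -18 0 2 5 -5 1; -120 -36 0 4 10 -10 1; -180 -54 0 6 15 -16 1; -240 -72 10 8 20 -22 1; -300 -90 20 10 25 -28 1; -360 -108 30 12 30 -33 1; -420 -125 30 14 34 -38 1; -480 -143 30 15.4 37.9 -42.5 1'; python3 - <<'E'
from cell import ctrl
s=ctrl.read_state();print(s["qpos"],s["eef_pos"],s["tool_rot"],s["clock"])
E
```

```text
clock: 1.15
eef_pos: [600.8, 319.9, 195.7]
tool_rot: [-3.138, -0.622, -2.794]
force: [-0.8, 0.5, -1.6]
width: 85.2
[-0.51328189  1.15103499  0.09030829  0.64734699 -0.15003278  1.96470289
  1.45638907] [600.7713898  319.87299229 195.74609482] [-3.13809928 -0.62249263 -2.79388121] 1.15
```

```bash
cat > fit.py <<'E'
from h import *
import itertools
from scipy.optimize import least_squares
D=[([-1.27178348,0.62933276,0.03845792,1.51836799,-0.02698734,0.99629163,-0.01998639],[231.66680739,606.64912179,230.39804967],[-3.13971190,4.41017234e-05,2.77678743]),
([-0.51328189,1.15103499,0.09030829,0.64734699,-0.15003278,1.96470289,1.45638907],[600.7713898,319.87299229,195.74609482],[-3.13809928,-0.62249263,-2.79388121])]
def chain(q,s,o1,o7):
    a=[(2,s[0]*q[0]+o1),(1,q[1]),(2,s[1]*q[2]),(1,q[3]),(2,s[2]*q[4]),(1,q[5]),(2,s[3]*q[6]+o7)]
    Rs=[];M=R.identity()
    for ax,t in a:
        M=M*R.from_euler('xyz'[ax],t); Rs.append(M)
    return Rs
if __name__=="__main__":
  for s in itertools.product([1,-1],repeat=4):
    best=None
    for i in range(4):
        f=lambda x:np.concatenate([(chain(q,s,*x)[-1].inv()*R.from_euler('xyz',r)).as_rotvec() for q,p,r in D])
        r=least_squares(f,[i*1.5,i*.7])
        for j in range(4):
            r2=least_squares(f,[i*1.57,j*1.57])
            if best is None or r2.cost<best.cost: best=r2
    print(s,best.cost,best.x)
E
python3 fit.py
```

```text
(1, 1, 1, 1) 0.48394916985627184 [ 0.33263678 -1.18628042]
(1, 1, 1, -1) 0.552773034730451 [1.10803285 0.95110559]
(1, 1, -1, 1) 0.4470426452520312 [ 0.80745565 -0.71217921]
(1, 1, -1, -1) 0.5938395850633574 [1.58542528 1.42316135]
(1, -1, 1, 1) 0.5285405837874236 [6.45581338 4.84644691]
(1, -1, 1, -1) 0.507004688967926 [0.95005207 0.69809333]
(1, -1, -1, 1) 0.4897036858426682 [6.93275352 5.31821368]
(1, -1, -1, -1) 0.5466575429288081 [1.42496058 1.17241266]
(-1, 1, 1, 1) 2.055206882634417 [ 5.18798294 -0.78499637]
(-1, 1, 1, -1) 1.7132754922250602e-05 [-0.31693516  1.34949827]
(-1, 1, -1, 1) 1.9728071537598824 [ 5.66176364 -0.30957052]
(-1, 1, -1, -1) 0.002711167086997804 [6.44242255 1.82281958]
(-1, -1, 1, 1) 2.13997330791275 [ 5.02627608 -1.03396073]
(-1, -1, 1, -1) 0.0024515090150130595 [5.80703657 7.38067112]
(-1, -1, -1, 1) 2.0670098322259283 [ 5.50488464 -0.56366213]
(-1, -1, -1, -1) 7.073855242486287e-17 [6.28318529 1.57079631]
```

```bash
python3 -m jog '0 0 -30 0 -5 0 1; 0 0 -60 0 -15 0 1; 0 0 -60 0 -15 0 1;  0 0 -60 0 -15 0 1'; python3 - <<'E'
from cell import ctrl
import numpy as np,cv2
s=ctrl.read_state();print([s["qpos"].tolist(),s["eef_pos"].tolist(),s["tool_rot"].tolist()],s["clock"])
d=ctrl.get_image("wrist"); np.savez("wrist1.npz",pos=s["eef_pos"],rot=s["tool_rot"],**d); cv2.imwrite("pics/wrist1.png",d["image"][:,:,::-1])
E
```

```text
clock: 1.65
eef_pos: [631.8, 334.1, 251.9]
tool_rot: [-3.133, -0.353, -2.794]
force: [-0.8, 1.2, 0.1]
width: 85.5
[[-0.5388044559928448, 0.9677720364835517, 0.1085180284790871, 0.8027925140952398, -0.12211676300479354, 1.7264664803644816, 1.4606873997282501], [631.8482752530473, 334.0877627830474, 251.93049451792166], [-3.1334840721456514, -0.3531468647720535, -2.7944947546337886]] 1.65
```

View pics/wrist1.png

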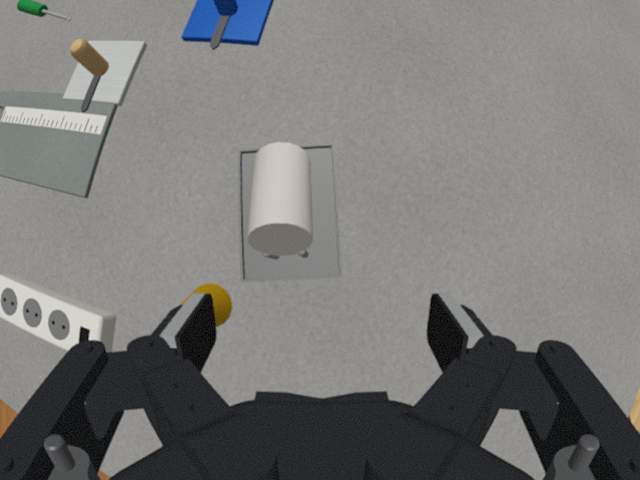

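```bash
cat > fit2.py <<'E'
from fit import *
D.append(([-0.5388044559928448,0.9677720364835517,0.1085180284790871,0.8027925140952398,-0.12211676300479354,1.7264664803644816,1.4606873997282501],[631.8482752530473,334.0877627830474,251.93049451792166],[-3.1334840721456514,-0.3531468647720535,-2.7944947546337886]))
S=(-1,-1,-1,-1)
def basis(q):
    Rs=chain(q,S,0,np.pi/2)
    # H, L1,ex (after j3), fx,L2 (after j5), gx (after j6), L3
    cols=[[0,0,1],Rs[2].apply([0,0,1]),Rs[2].apply([1,0,0]),Rs[4].apply([0,0,1]),Rs[4].apply([1,0,0]),Rs[5].apply([1,0,0]),Rs[6].apply([0,0,1])]
    return np.array(cols).T
A=np.vstack([basis(q) for q,p,r in D]);b=np.concatenate([p for q,p,r in D])
x,res,rk,sv=np.linalg.lstsq(A,b,rcond=None)
PAR=x
def fk(q): return basis(q)@PAR,chain(q,S,0,np.pi/2)[-1]
lo=np.array([-3.06,-.37,-1.25,.18,-1.1,.23,-2.94]);hi=np.array([3.06,2.12,1.32,2.47,4.24,1.98,2.94])
def ik(pos,rot,q0,free=None):
    def f(q):
        p,r=fk(q); return np.concatenate([(p-pos)/100,(rot.inv()*r).as_rotvec(),0.003*(q-q0)])
    r=least_squares(f,np.clip(q0,lo+.02,hi-.02),bounds=(lo+.01,hi-.01))
    p,rr=fk(r.x); return r.x,np.linalg.norm(p-pos),np.degrees((rot.inv()*rr).magnitude())
if __name__=="__main__":
    print(x,rk,sv,"res",(A@x-b).reshape(-1,3).round(2))
E
python3 fit2.py
python3 - <<'E'
from h import *
from scipy.optimize import least_squares
d=load("wrist1.npz"); W=wrist_cloud(d,d["pos"],d["rot"]); H=cv2.cvtColor(d["image"],cv2.COLOR_RGB2HSV)
print("table",np.nanmedian(W[60:130,400:600,2]))
m=np.zeros((480,640),bool);m[135:262,240:322]=True
m&=(W[...,2]>60)&(H[...,2]>100)
m=cv2.erode(m.astype(np.uint8),np.ones((3,3)))>0
P=W[m];P=P[~np.isnan(P).any(1)]
def dirv(az,el): return np.array([np.cos(el)*np.cos(az),np.cos(el)*np.sin(az),np.sin(el)])
az0,el0=np.radians(-156.6),np.radians(-25)
a=dirv(az0,el0); c0=np.array([569,270.8,76.5]); 
h=(P-c0)@a; P=P[h>-40]   # drop end cap
def f(x):
    a=dirv(x[2],x[3]);u=np.cross(a,[0,0,1]);u/=np.linalg.norm(u);v=np.cross(u,a)
    q=P-(c0+x[0]*u+x[1]*v); return np.linalg.norm(q-np.outer(q@a,a),axis=1)-28
r=least_squares(f,[0,0,az0,el0],loss="soft_l1"); x=r.x
a=dirv(x[2],x[3]);u=np.cross(a,[0,0,1]);u/=np.linalg.norm(u);v=np.cross(u,a);c=c0+x[0]*u+x[1]*v
print(len(P),"az el",np.degrees(x[2:]),"c",c,np.sqrt(np.mean(r.fun**2)),"h",np.percentile((P-c)@a,[0,2,98,100]))
E
```

```text
[484.32591054 274.91911752 109.21750459 420.97510493  58.6487776
 -78.02792589 134.73260468] 7 [3.41176684 2.94814994 0.57738045 0.5542491  0.14988618 0.06160015
 0.03792437] res [[-19.2    6.36  -1.54]
 [ -1.43  -1.89  -4.47]
 [  2.53  -0.92   6.02]]
table -0.8782739277046687
4037 az el [-156.8470405   -25.44597353] c [569.90824727 270.23728316  75.20992303] 0.5243897666084983 h [-40.19433589 -38.94390473  38.82207632  41.82982878]
```

```bash
cat > g.py <<'E'
from h import *
az=np.radians(-156.8)
h=np.array([np.cos(az),np.sin(az),0]); j=np.array([-h[1],h[0],0]); Z=np.array([0,0,1.])
mid=np.array([569.5,270.4,75.6]); ax=h*np.cos(np.radians(25))-Z*np.sin(np.radians(25))
G=mid-15*ax
T=np.radians(35); z=h*np.sin(T)-Z*np.cos(T); Q=frame(z,-j)
if __name__=="__main__":
    print("TCP",G+19*z)
    for b in(90,45,0): print(b,*rel(G+(19-b)*z,Q))
E
python3 g.py
```

```text
TCP [571.97859965 271.46232917  66.37538508]
90 [-14.1 -34.6 113.1] [ 1.1 14.7 -3. ]
45 [ -2.7 -35.7 156.6] [ 1.1 14.7 -3. ]
0 [  8.7 -36.8 200.1] [ 1.1 14.7 -3. ]
```

```bash
python3 -m jog '-5 -20 40 1 5 -2 1; -14 -34.6 80 1.1 14.7 -3 1; -14 -34.6 113 1.1 14.7 -3 1; -14 -34.6 113 1.1 14.7 -3 1'; python3 - <<'E'
from cell import ctrl
import numpy as np,cv2
s=ctrl.read_state();print([s["qpos"].tolist(),s["eef_pos"].tolist(),s["tool_rot"].tolist()],s["clock"])
d=ctrl.get_image("wrist"); np.savez("wrist2.npz",pos=s["eef_pos"],rot=s["tool_rot"],**d); cv2.imwrite("pics/wrist2.png",d["image"][:,:,::-1])
from g import *
for b in(45,0): print(b,*rel(G+(19-b)*z,Q))
E
```

```text
clock: 2.2
eef_pos: [617.1, 290.2, 134.1]
tool_rot: [-3.14, -0.623, -2.738]
force: [-0.8, 0.2, 1.3]
width: 85.3
[[-0.48768885222608943, 1.2067689130080748, 0.08960232673520234, 0.6813827835988254, -0.10205685870083385, 1.8787577039274805, 1.5463628117841537], [617.1163127347967, 290.2442586236002, 134.10510054621403], [-3.1404317382748124, -0.6229837360677364, -2.738073045338318]] 2.2
45 [-0.   0.2 44.6] [-0.  -0.1 -0. ]
0 [-0.1  0.2 89.6] [-0.  -0.1 -0. ]
```

View pics/wrist2.png

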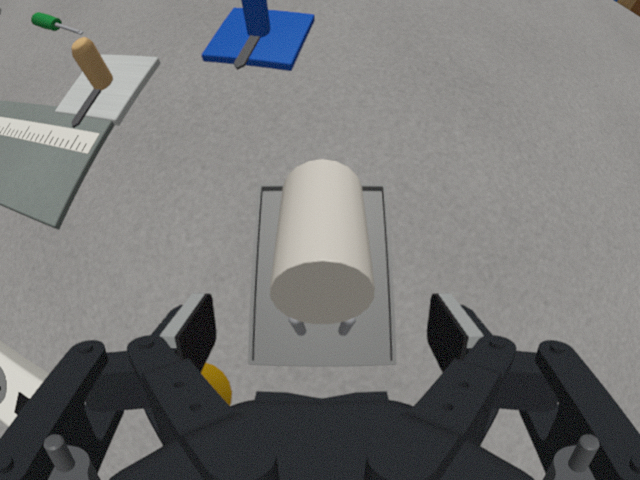

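Cup centred at u≈322 between the jaws (pads at 197 and 447), axis aligned with the picture. Going in and closing.

```bash
python3 -m jog '0 0.2 30 0 0 0 1; 0 0.2 60 0 0 0 1; 0 0.2 89 0 0 0 1; 0 0.2 89 0 0 0 1; 0 0.2 89 0 0 0 -1; 0 0.2 89 0 0 0 -1; 0 0.2 89 0 0 0 -1; 0 0.2 89 0 0 0 -1'; python3 - <<'E'
from cell import ctrl
import numpy as np,cv2
s=ctrl.read_state();print([s["qpos"].tolist(),s["eef_pos"].tolist(),s["tool_rot"].tolist()],s["clock"],s["width"],s["force"])
d=ctrl.get_image("wrist"); np.savez("wrist3.npz",pos=s["eef_pos"],rot=s["tool_rot"],**d); cv2.imwrite("pics/wrist3.png",d["image"][:,:,::-1])
E
```

```text
clock: 3.25
eef_pos: [575.9, 273.1, 71.3]
tool_rot: [-3.141, -0.603, -2.737]
force: [2.8, 1.5, 7.4]
width: 55.9
[[-0.49918052089744297, 1.1562600697076404, 0.08370664142558451, 0.9779408040381125, -0.09728818639305832, 1.6131156801657491, 1.5600374467581384], [575.87935885223, 273.1255488243715, 71.29176152147475], [-3.1412093243316743, -0.602617892787337, -2.7370677164882107]] 3.25 55.86310977994535 [2.83523627 1.49824914 7.38272498]
```

View pics/wrist3.png

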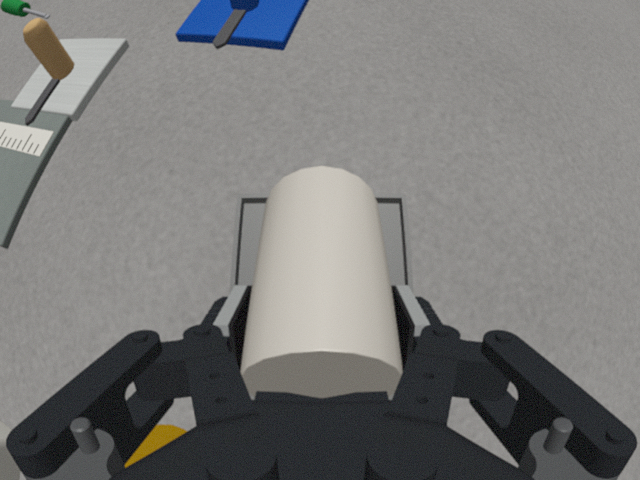

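```bash
python3 - <<'E'
from h import *
from cell import ctrl
s=ctrl.read_state();R0=R.from_euler('xyz',s["tool_rot"])
print(R0.inv().apply([0,0,130]), R0.inv().apply([0,0,1]), R0.as_matrix())
E
```

```text
[ 7.36899769e+01 -3.97019157e-02 -1.07097086e+02] [ 5.66845976e-01 -3.05399352e-04 -8.23823735e-01] [[-7.57310253e-01 -3.93838415e-01 -5.20934241e-01]
 [-3.24294341e-01  9.19179639e-01 -2.23477003e-01]
 [ 5.66845976e-01 -3.05399352e-04 -8.23823735e-01]]
```

```bash
python3 -m jog '9 0 -12 0 0 0 -1; 25 0 -36 0 0 0 -1; 48 0 -70 0 0 0 -1; 74 0 -107 0 0 0 -1; 74 0 -107 0 0 0 -1;74 0 -107 0 0 0 -1'; python3 - <<'E'
from cell import ctrl
import numpy as np,cv2
s=ctrl.read_state();print([s["qpos"].tolist(),s["eef_pos"].tolist(),s["tool_rot"].tolist()],s["clock"],s["width"],s["force"])
for n in ("wrist","side"):
    d=ctrl.get_image(n); np.savez(n+"4.npz",pos=s["eef_pos"],rot=s["tool_rot"],**d); cv2.imwrite(f"pics/{n}4.png",d["image"][:,:,::-1])
E
```

```text
clock: 4.05
eef_pos: [573.7, 272.3, 198.6]
tool_rot: [-3.141, -0.608, -2.737]
force: [-0.7, -0.1, -1.0]
width: 55.4
[[-0.500770933999091, 1.0297892950510574, 0.09106382813874826, 0.9183872866965422, -0.09410728520881007, 1.8047580654485809, 1.5531968975219879], [573.7143764006278, 272.28292547160504, 198.55089707323742], [-3.1409696664342555, -0.6083909712215756, -2.7370871615664925]] 4.05 55.38328390371693 [-0.72630326 -0.0659929  -0.98036939]
```

View pics/wrist4.png

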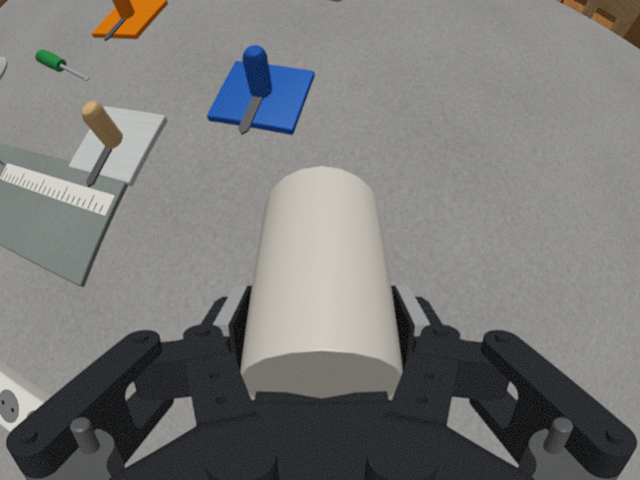

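View pics/side4.png

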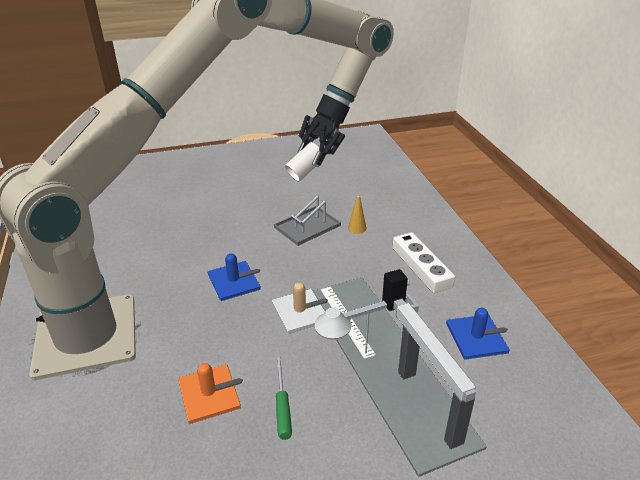

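```bash
cat > cupfit.py <<'E'
from h import *
from scipy.optimize import least_squares
def dirv(az,el): return np.array([np.cos(el)*np.cos(az),np.cos(el)*np.sin(az),np.sin(el)])
def cupfit(file):
    d=load(file); T=wrist_cloud(d,[0,0,0],[0,0,0]); H=cv2.cvtColor(d["image"],cv2.COLOR_RGB2HSV)
    m=np.zeros((480,640),bool);m[150:395,240:405]=True
    m&=(H[...,2]>130)&(abs(T[...,1])<40)&(d["z_map"]<260)&(d["z_map"]>0)
    m=cv2.erode(m.astype(np.uint8),np.ones((3,3)))>0
    P0=T[m];P0=P0[~np.isnan(P0).any(1)]
    a0=np.array([np.sin(.52),0,np.cos(.52)]); c0=np.array([7.5,0,-6.])
    P=P0[((P0-c0)@a0>-38)]
    # cup axis dir in tool: a=(sin d, e, cos d)
    def par(x):
        a=np.array([np.sin(x[2]),np.sin(x[3]),np.cos(x[2])]);a/=np.linalg.norm(a)
        return np.array([x[0],x[1],c0[2]]),a
    def f(x):
        c,a=par(x);q=P-c; return np.linalg.norm(q-np.outer(q@a,a),axis=1)-28
    r=least_squares(f,[7,0,.52,0],loss="soft_l1");c,a=par(r.x)
    hh=(P0-c)@a
    return c,a,np.percentile(hh,[0,.5,2,98,99.5,100]),np.sqrt(np.mean(r.fun**2)),len(P),np.degrees(r.x[2:])
if __name__=="__main__":
    import sys
    c,a,hh,e,n,ang=cupfit(sys.argv[1]); print("c",c,"a",a,"h",hh,"rms",e,n,"angles",ang)
    print("rim centre tool", c+a*hh[4],"closed", c+a*hh[1])
E
python3 cupfit.py wrist4.npz
python3 - <<'E'
from fit import *
E
cat > fit3.py <<'E'
from fit import *
D.append(([-0.5388044559928448,0.9677720364835517,0.1085180284790871,0.8027925140952398,-0.12211676300479354,1.7264664803644816,1.4606873997282501],[631.8482752530473,334.0877627830474,251.93049451792166],[-3.1334840721456514,-0.3531468647720535,-2.7944947546337886]))
D.append(([-0.48768885222608943,1.2067689130080748,0.08960232673520234,0.6813827835988254,-0.10205685870083385,1.8787577039274805,1.5463628117841537],[617.1163127347967,290.2442586236002,134.10510054621403],[-3.1404317382748124,-0.6229837360677364,-2.738073045338318]))
D.append(([-0.49918052089744297,1.1562600697076404,0.08370664142558451,0.9779408040381125,-0.09728818639305832,1.6131156801657491,1.5600374467581384],[575.87935885223,273.1255488243715,71.29176152147475],[-3.1412093243316743,-0.602617892787337,-2.7370677164882107]))
D.append(([-0.500770933999091,1.0297892950510574,0.09106382813874826,0.9183872866965422,-0.09410728520881007,1.8047580654485809,1.5531968975219879],[573.7143764006278,272.28292547160504,198.55089707323742],[-3.1409696664342555,-0.6083909712215756,-2.7370871615664925]))
S=(-1,-1,-1,-1)
X=np.eye(3)
def basis(q):
    Rs=chain(q,S,0,np.pi/2)
    cols=[X[2],Rs[0].apply(X[0]),Rs[0].apply(X[1]),Rs[2].apply(X[2]),Rs[2].apply(X[0]),Rs[2].apply(X[1]),Rs[4].apply(X[2]),Rs[4].apply(X[0]),Rs[4].apply(X[1]),Rs[5].apply(X[0]),Rs[6].apply(X[2])]
    return np.array(cols).T
NAMES="H 1x 1y L1 3x 3y L2 5x 5y 6x L3".split()
A=np.vstack([basis(q) for q,p,r in D]);b=np.concatenate([p for q,p,r in D])
prior=np.array([365,0,0,395,0,0,385,0,0,0,250.]);lam=0.01
PAR=np.linalg.lstsq(np.vstack([A,lam*np.eye(11)]),np.concatenate([b,lam*prior]),rcond=None)[0]
def fk(q): return basis(q)@PAR,chain(q,S,0,np.pi/2)[-1]
lo=np.array([-3.06,-.37,-1.25,.18,-1.1,.23,-2.94]);hi=np.array([3.06,2.12,1.32,2.47,4.24,1.98,2.94])
def ik(pos,rot,q0):
    def f(q):
        p,r=fk(q); return np.concatenate([(p-pos)/100,(rot.inv()*r).as_rotvec(),0.003*(q-q0)])
    r=least_squares(f,np.clip(q0,lo+.02,hi-.02),bounds=(lo+.01,hi-.01))
    p,rr=fk(r.x); return r.x,np.linalg.norm(p-pos),np.degrees((rot.inv()*rr).magnitude())
if __name__=="__main__":
    print(dict(zip(NAMES,PAR.round(1))));print((A@PAR-b).reshape(-1,3).round(2))
E
python3 fit3.py
```

```text
c [ 3.87936133 -0.3727679  -6.        ] a [4.99239694e-01 5.57990283e-04 8.66463742e-01] h [-39.1621353  -38.29279085 -37.58789848  45.7732486   48.54108552
  50.98763428] rms 0.4535354689997543 21372 angles [29.94971646  0.03197049]
rim centre tool [28.11299803 -0.34568245 36.0590906 ] closed [-15.23791986  -0.39413491 -39.17931485]
{'H': np.float64(336.4), '1x': np.float64(0.2), '1y': np.float64(-12.2), 'L1': np.float64(557.7), '3x': np.float64(-0.1), '3y': np.float64(-13.7), 'L2': np.float64(382.3), '5x': np.float64(-0.1), '5y': np.float64(-2.0), '6x': np.float64(-0.5), 'L3': np.float64(349.0)}
[[-0.05  0.02  0.  ]
 [ 0.01 -0.02 -0.03]
 [-0.   -0.02  0.01]
 [-0.02 -0.    0.1 ]
 [-0.03 -0.03  0.03]
 [ 0.06  0.02 -0.11]]
```

```bash
python3 - <<'E'
from h import *
from scipy.optimize import least_squares
out=[]
for n,f in(("t","top0.npz"),("s","side0.npz"),("s4","side4.npz"),("w1","wrist1.npz"),("w4","wrist4.npz")):
    d=load(f); W=wrist_cloud(d,d["pos"],d["rot"]) if n[0]=="w" else cloud(d)
    H=cv2.cvtColor(d["image"],cv2.COLOR_RGB2HSV)
    m=(H[...,0]>5)&(H[...,0]<25)&(H[...,1]>70)&(H[...,2]>60)&(W[...,2]>18)&(W[...,2]<95)&(abs(W[...,0]-466)<40)&(abs(W[...,1]+60)<40)
    P=W[m]; B=P[P[:,2]<70]
    fn=lambda x:np.hypot(B[:,0]-x[0],B[:,1]-x[1])-14
    r=least_squares(fn,[466,-60],loss="soft_l1") if len(B)>10 else None
    top=P[P[:,2]>P[:,2].max()-6]
    print(n,len(P),len(B),r.x if r is not None else None,np.sqrt(np.mean(r.fun**2)) if r is not None else None,"ztop",P[:,2].max(),top.mean(0))
    # plate
    m=(abs(W[...,2]-12)<5)&(H[...,1]<40)&(abs(W[...,0]-466)<70)&(abs(W[...,1]+58)<75)&(H[...,2]>(115 if n=="t" else 140))&(W[...,0]<530)
    k,l,st,ce=cv2.connectedComponentsWithStats(m.astype(np.uint8)); i=1+np.argmax(st[1:,4]); Q=W[l==i]
    print("   plate",len(Q),np.median(Q[:,2]),cv2.minAreaRect(Q[:,:2].astype(np.float32)))
E
```

```text
t 88 9 None None ztop 89.96914725582427 [468.17921423 -58.74526793  86.10829788]
   plate 1120 12.461330809351871 ((466.7674865722656, -58.3138313293457), (99.00115203857422, 108.72756958007812), 7.036453723907471)
s 298 203 [467.19856074 -57.35512542] 1.560685224884933 ztop 84.5628201171062 [465.37175529 -60.70523724  81.04135447]
   plate 973 10.929421414435044 ((472.06988525390625, -57.625633239746094), (111.48568725585938, 113.84553527832031), 7.377495765686035)
s4 296 202 [467.17513918 -57.31087588] 1.584028284163451 ztop 84.42183149245929 [466.7314807  -60.08209703  80.56866679]
   plate 986 10.888984779218983 ((472.6064147949219, -58.44837188720703), (112.11886596679688, 113.49775695800781), 6.817617893218994)
w1 735 492 [468.3070628  -57.68570664] 0.8237031358021063 ztop 83.20692556062872 [469.54540904 -54.3113249   80.00571261]
   plate 1990 10.444560294555913 ((468.2337646484375, -56.41522216796875), (100.37751770019531, 108.96875762939453), 6.924206733703613)
w4 968 652 [468.30653944 -57.84746035] 0.6985147056982491 ztop 82.74597484934812 [469.53882878 -54.14730151  79.95637119]
   plate 2564 10.525054214971973 ((468.1302490234375, -55.14170837402344), (99.75797271728516, 106.99402618408203), 6.956376075744629)
```

```bash
cat > path.py <<'E'
from fit3 import *
from cell import ctrl
aT=np.array([.5,0,.866]); midT=np.array([7.2,-.2,-.7]); peg=np.array([467.5,-57.7,12.0]); Z=X[2]
def ori(azu,tilt,spin):
    u=np.array([np.cos(azu),np.sin(azu),0]); z=u*np.sin(tilt)-Z*np.cos(tilt)
    x0=u*np.cos(tilt)+Z*np.sin(tilt)   # spin 0: grasp-like x
    Q=frame(z,np.cross(z,x0)); return Q*R.from_euler('z',spin)
if __name__=="__main__":
    s=ctrl.read_state(); R0=R.from_euler('xyz',s["tool_rot"]); p0=s["eef_pos"]
    print("cmp",np.degrees((R0.inv()*ori(np.radians(-156.8),.6084,0)).magnitude()))
    m0=p0+R0.apply(midT); m1=peg+[0,0,45+95]
    q=s["qpos"]; N=20
    print("m0",m0)
    for i in range(1,N+1):
        t=i/N; Q=ori(np.radians(-156.8+t*(-187+156.8)),.6084+t*(.5236-.6084),np.pi*t)
        tp=t
        m=m0+(m1-m0)*tp; m[2]+=60*np.sin(np.pi*t)
        p=m-Q.apply(midT)
        qn,e1,e2=ik(p,Q,q)
        print(i,np.round(p),"rel",(R0.inv().apply(p-p0)).round(1),np.degrees((R0.inv()*Q).as_rotvec()).round(1),"q",qn.round(2),"e",round(e1,1),round(e2,1),"dq",np.abs(qn-q).max().round(2)); q=qn
        last=(p,Q)
    p=peg+[0,0,46]-Q.apply(midT); print("place",p,ik(p,Q,q), "rpy",Q.as_euler('xyz'))
E
python3 path.py
```

```text
cmp 0.16016140154991804
m0 [568.15533983 269.67010081 201.95331903]
1 [569. 254. 204.] rel [ 13.1 -14.3   0.7] [-0.9 -0.3 10.2] q [-0.5   1.    0.14  0.98 -0.12  1.78  1.42] e 0.0 0.0 dq 0.13
2 [564. 237. 211.] rel [ 26.3 -28.6   1.6] [-1.8 -0.4 20.5] q [-0.5   0.97  0.19  1.03 -0.15  1.76  1.29] e 0.0 0.0 dq 0.13
3 [559. 219. 217.] rel [ 39.4 -42.9   3. ] [-2.8 -0.3 30.7] q [-0.5   0.95  0.24  1.08 -0.18  1.74  1.16] e 0.0 0.0 dq 0.13
4 [554. 202. 223.] rel [ 52.4 -57.    4.9] [-3.7 -0.  40.9] q [-0.5   0.92  0.3   1.12 -0.21  1.72  1.03] e 0.0 0.0 dq 0.13
5 [548. 184. 228.] rel [ 65.  -71.    7.6] [-4.6  0.4 51.2] q [-0.5   0.9   0.35  1.17 -0.23  1.7   0.9 ] e 0.0 0.0 dq 0.13
6 [543. 167. 233.] rel [ 77.2 -84.8  11.1] [-5.6  0.9 61.4] q [-0.51  0.89  0.41  1.21 -0.26  1.69  0.78] e 0.0 0.0 dq 0.13
7 [537. 149. 235.] rel [ 88.8 -98.3  15.6] [-6.4  1.6 71.7] q [-0.51  0.87  0.46  1.25 -0.28  1.67  0.65] e 0.0 0.0 dq 0.12
8 [531. 132. 237.] rel [  99.7 -111.7   21.3] [-7.3  2.5 81.9] q [-0.52  0.86  0.52  1.29 -0.31  1.66  0.53] e 0.0 0.0 dq 0.12
9 [525. 115. 237.] rel [ 109.9 -124.8
[... 1107 characters left out ...]
 1.53 -0.5 ] e 0.0 0.0 dq 0.11
18 [471. -27. 178.] rel [ 162.2 -234.6  136.9] [  10.1  -21.  -173.5] q [-0.51  1.    1.06  1.63 -0.61  1.53 -0.6 ] e 0.0 0.0 dq 0.11
19 [466. -42. 167.] rel [ 164.4 -246.4  152.5] [   8.4  -21.7 -163.2] q [-0.5   1.04  1.1   1.65 -0.65  1.52 -0.71] e 0.0 0.0 dq 0.11
20 [461. -57. 155.] rel [ 166.3 -258.3  168.3] [   6.7  -22.2 -152.9] q [-0.49  1.07  1.14  1.67 -0.69  1.52 -0.82] e 0.0 0.0 dq 0.11
place [460.93933331 -57.09595339  60.99379028] (array([-0.45917415,  1.19575194,  1.06468702,  1.70219876, -0.79548585,
        1.40185235, -0.78842547]), np.float64(5.1305109161138175e-05), np.float64(7.811328326540145e-05)) rpy [ 3.14159265  0.5236     -0.12217305]
```

```bash
python3 -m jog '13 -14 1 -0.9 -0.3 10.2 -1; 26 -28.6 2 -1.8 -0.4 20.5 -1; 39 -43 3 -2.8 -0.3 30.7 -1; 52 -57 5 -3.7 0 40.9 -1; 65 -71 8 -4.6 0.4 51.2 -1; 77 -85 11 -5.6 0.9 61.4 -1; 89 -98 16 -6.4 1.6 71.7 -1; 100 -112 21 -7.3 2.5 81.9 -1'; cat > nxt.py <<'E'
import sys
from path import *
a=int(sys.argv[1]);b=int(sys.argv[2])
s=ctrl.read_state();print("q",s["qpos"].round(2),"f",s["force"].round(1),"w",round(s["width"],1),s["clock"])
m0=np.array([568.2,269.7,202.]);m1=peg+[0,0,140]
for i in range(a,b+1):
    t=i/20;Q=ori(np.radians(-156.8+t*(-187+156.8)),.6084+t*(.5236-.6084),np.pi*t)
    m=m0+(m1-m0)*t; m[2]+=60*np.sin(np.pi*t); print(i,*rel(m-Q.apply(midT),Q,s))
E
python3 nxt.py 9 16
```

```text
clock: 5.15
eef_pos: [530.6, 132.0, 237.5]
tool_rot: [-2.589, -0.167, 2.026]
force: [0.0, 0.2, -0.6]
width: 55.7
q [-0.51  0.86  0.51  1.29 -0.3   1.66  0.52] f [ 0.   0.2 -0.6] w 55.7 5.15
9 [-12.1 -11.6   4.8] [-0.4  0.7 10. ]
10 [-24.4 -23.   10.8] [-0.7  1.5 20.2]
11 [-36.7 -33.6  18. ] [-0.9  2.3 30.5]
12 [-49.  -43.3  26.4] [-1.   3.3 40.8]
13 [-61.5 -52.1  36.1] [-0.9  4.2 51. ]
14 [-73.9 -60.1  46.7] [-0.7  5.2 61.3]
15 [-86.5 -67.2  58.4] [-0.4  6.2 71.6]
16 [-99.2 -73.6  70.9] [ 0.2  7.2 81.8]
```

```bash
python3 -m jog '-12 -12 5 -0.4 0.7 10 -1; -24 -23 11 -0.7 1.5 20.2 -1; -37 -34 18 -0.9 2.3 30.5 -1; -49 -43 26 -1 3.3 40.8 -1; -61.5 -52 36 -0.9 4.2 51 -1; -74 -60 47 -0.7 5.2 61.3 -1; -86.5 -67 58 -0.4 6.2 71.6 -1; -99 -74 71 0.2 7.2 81.8 -1'; python3 nxt.py 17 20
```

```text
clock: 6.15
eef_pos: [482.8, 3.5, 199.1]
tool_rot: [-2.801, 0.429, 0.687]
force: [0.6, -0.7, -1.0]
width: 55.6
q [-0.52  0.93  0.94  1.57 -0.53  1.54 -0.4 ] f [ 0.6 -0.7 -1. ] w 55.6 6.15
17 [-9.1 12.4 11.4] [ 0.5  0.6 10.4]
18 [-17.1  25.5  23.5] [ 1.1  1.2 20.7]
19 [-24.7  38.7  36. ] [ 1.8  1.6 31. ]
20 [-32.   52.2  48.6] [ 2.6  1.9 41.3]
```

```bash
python3 -m jog '-9 12 11 0.5 0.6 10.4 -1; -17 25.5 23.5 1.1 1.2 20.7 -1; -25 39 36 1.8 1.6 31 -1; -32 52 48.6 2.6 1.9 41.3 -1; -32 52 48.6 2.6 1.9 41.3 -1; -32 52 48.6 2.6 1.9 41.3 -1';python3 - <<'E'
from cell import ctrl
import numpy as np,cv2
s=ctrl.read_state();print(s["qpos"].round(3),s["clock"],s["width"],s["force"])
for n in ("wrist","side","top"):
    d=ctrl.get_image(n); np.savez(n+"5.npz",pos=s["eef_pos"],rot=s["tool_rot"],**d); cv2.imwrite(f"pics/{n}5.png",d["image"][:,:,::-1])
E
python3 cupfit.py wrist5.npz
```

```text
clock: 6.9
eef_pos: [462.1, -56.1, 155.7]
tool_rot: [-3.138, 0.524, -0.112]
force: [0.1, 0.5, -1.2]
width: 55.4
[-0.479  1.064  1.124  1.669 -0.675  1.508 -0.826] 6.9 55.418839884505445 [ 0.10399166  0.53593895 -1.24795712]
c [ 6.87178567 -2.39121344 -6.        ] a [ 0.50411623 -0.20396213  0.83920574] h [-44.22020403 -43.55662903 -43.00281167  76.37480633  81.43678472
  88.11563857] rms 1.5006740606597975 5122 angles [ 30.99350603 -12.025191  ]
rim centre tool [ 47.92539075 -19.00123362  62.34221715] closed [-15.08581805   6.49268945 -42.55297308]
```

View pics/wrist5.png

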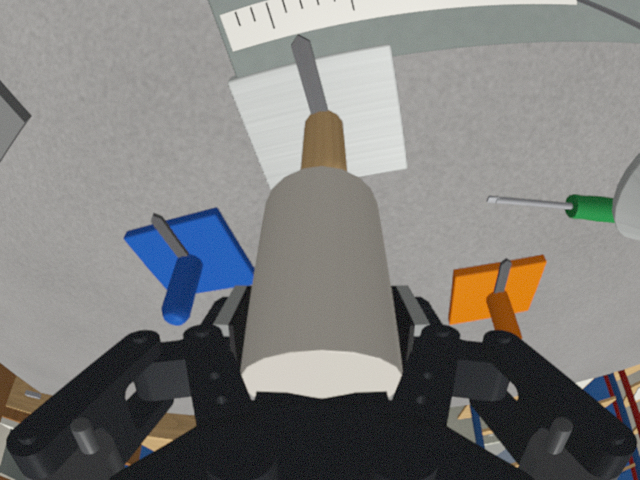

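View pics/side5.png

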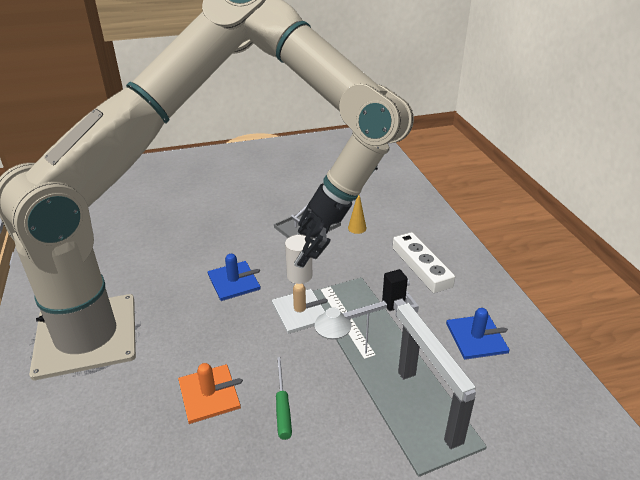

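```bash
cat > place.py <<'E'
from path import *
s=ctrl.read_state();R0=R.from_euler('xyz',s["tool_rot"])
print("mid",s["eef_pos"]+R0.apply(midT),"axis",R0.apply(aT),"q",s["qpos"].round(2),s["force"].round(1),s["width"],s["clock"])
Q=ori(np.radians(-187),.5236,np.pi)
for dz in(60,25,10,2,0): print(dz,*rel(peg+[0,0,45+dz]-Q.apply(midT),Q,s))
E
python3 place.py
python3 - <<'E'
from h import *
for f in("side5.npz","top5.npz"):
    d=load(f);W=cloud(d);H=cv2.cvtColor(d["image"],cv2.COLOR_RGB2HSV)
    m=(abs(W[...,0]-467)<60)&(abs(W[...,1]+58)<60)&(W[...,2]>100)&(W[...,2]<210)&(H[...,1]<40)&(H[...,2]>100)
    P=W[m]; print(f,len(P))
    if len(P)>50:
        from scipy.optimize import least_squares
        B=P[P[:,2]<185]
        r=least_squares(lambda x:np.hypot(B[:,0]-x[0],B[:,1]-x[1])-28,[467,-58],loss="soft_l1"); print(r.x,np.sqrt(np.mean(r.fun**2)),P[:,2].min(),P[:,2].max(),len(B))
E
```

```text
mid [468.89158755 -56.63676058 153.22746796] axis [ 0.00167334  0.0029172  -0.99997234] q [-0.48  1.06  1.12  1.67 -0.68  1.51 -0.83] [ 0.2 -0.1 -0.6] 55.715809491454834 7.05
60 [17.   1.3 32. ] [ 0.1 -0.1  0.5]
25 [34.4  1.4 62.3] [ 0.1 -0.1  0.5]
10 [41.9  1.4 75.3] [ 0.1 -0.1  0.5]
2 [45.9  1.4 82.3] [ 0.1 -0.1  0.5]
0 [46.9  1.5 84. ] [ 0.1 -0.1  0.5]
side5.npz 942
[469.73446604 -56.35378608] 2.329546173204259 102.37671454325393 205.51659374768508 595
top5.npz 435
[467.94139135 -57.59143471] 5.212883506272312 120.79030751118682 207.96431883479278 22
```

```bash
python3 -m jog '8 1 16 0.1 -0.1 0.5 -1; 17 1.3 32 0.1 -0.1 0.5 -1; 26 1.3 47 0.1 -0.1 0.5 -1; 34.4 1.4 62.3 0.1 -0.1 0.5 -1; 42 1.4 75 0.1 -0.1 0.5 -1; 44 1.4 79 0.1 -0.1 0.5 -1; 44 1.4 79 0.1 -0.1 0.5 -1; 44 1.4 79 0.1 -0.1 0.5 -1'; python3 place.py
```

```text
clock: 8.05
eef_pos: [460.7, -58.2, 66.0]
tool_rot: [3.14, 0.524, -0.127]
force: [-0.5, -0.1, -1.3]
width: 55.9
mid [467.23753642 -58.80737078  63.02624641] axis [-2.78448431e-04 -1.52206012e-03 -9.99976803e-01] q [-0.45  1.18  1.05  1.7  -0.78  1.39 -0.8 ] [-0.5 -0.1 -1.3] 55.89081199159045 8.05
60 [-26.9  -1.  -46.8] [-0.   0.  -0.2]
25 [ -9.4  -1.1 -16.5] [-0.   0.  -0.2]
10 [-1.9 -1.1 -3.5] [-0.   0.  -0.2]
2 [ 2.1 -1.1  3.4] [-0.   0.  -0.2]
0 [ 3.1 -1.1  5.2] [-0.   0.  -0.2]
```

Descend slowly until the force shows contact.

```bash
python3 -m jog '1 -0.5 1.7 0 0 0 -1; 2 -1 3.4 0 0 0 -1; 2 -1 3.4 0 0 0 -1; 2 -1 3.4 0 0 0 -1'; python3 place.py | head -1
```

```text
clock: 8.55
eef_pos: [460.5, -57.0, 61.6]
tool_rot: [3.14, 0.525, -0.126]
force: [-0.2, 0.4, -1.7]
width: 55.5
mid [467.06835107 -57.60730215  58.58388822] axis [-0.00121916 -0.00122824 -0.9999765 ] q [-0.45  1.19  1.05  1.7  -0.78  1.39 -0.8 ] [-0.2  0.4 -1.7] 55.5107533793722 8.55
```

```bash
python3 -m jog '0.5 0 0.9 0 0 0 -1; 1 0 1.7 0 0 0 -1; 1 0 1.7 0 0 0 -1; 1 0 1.7 0 0 0 -1'; python3 place.py | head -1;  python3 -m jog '0.5 0 0.9 0 0 0 -1; 1 0 1.7 0 0 0 -1; 1 0 1.7 0 0 0 -1; 1 0 1.7 0 0 0 -1'; python3 place.py | head -1
```

```text
clock: 9.05
eef_pos: [460.5, -57.1, 60.4]
tool_rot: [3.14, 0.525, -0.127]
force: [0.5, 1.1, 4.7]
width: 55.2
mid [467.0548296  -57.70676616  57.3881079 ] axis [-0.00138201 -0.00103455 -0.99997651] q [-0.45  1.19  1.05  1.7  -0.79  1.39 -0.8 ] [0.5 1.1 4.7] 55.18978534672752 9.05
clock: 9.55
eef_pos: [460.5, -57.1, 60.3]
tool_rot: [3.141, 0.525, -0.126]
force: [1.8, 1.4, 16.1]
width: 55.6
mid [467.05065478 -57.68954113  57.28964175] axis [-1.77892952e-03 -4.01804765e-04 -9.99976337e-01] q [-0.45  1.19  1.05  1.7  -0.79  1.39 -0.8 ] [ 1.8  1.4 16.1] 55.59385384104159 9.55
```

```bash
python3 -m jog '-0.8 0 -1.4 0 0 0 -1; -0.8 0 -1.4 0 0 0 -1; -0.8 0 -1.4 0 0 0 1; -0.8 0 -1.4 0 0 0 1; -0.8 0 -1.4 0 0 0 1; -0.8 0 -1.4 0 0 0 1; -0.8 0 -1.4 0 0 0 1'; python3 - <<'E'
from cell import ctrl
import numpy as np,cv2
s=ctrl.read_state();print(s["eef_pos"],s["clock"],s["width"],s["force"])
d=ctrl.get_image("wrist"); cv2.imwrite("pics/wrist6.png",d["image"][:,:,::-1])
E
```

```text
clock: 10.42
eef_pos: [460.5, -57.0, 59.2]
tool_rot: [3.14, 0.525, -0.126]
force: [0.1, -0.6, -0.2]
width: 85.7
[460.52955416 -56.99257006  59.15513146] 10.425 85.71482207054807 [ 0.08233661 -0.57919234 -0.15887437]
```

View pics/wrist6.png

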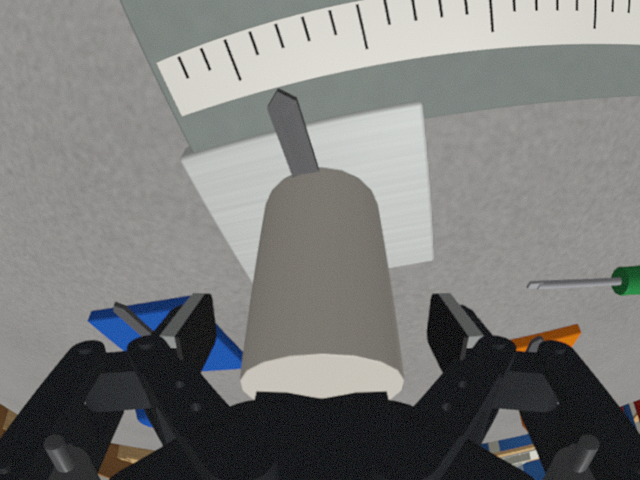

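```bash
python3 -m jog '0 0 -15 0 0 0 1; 0 0 -45 0 0 0 1; 0 0 -90 0 0 0 1; 0 0 -140 0 0 0 1; 0 0 -150 0 0 0 1; 0 0 -150 0 0 0 1'; python3 - <<'E'
from cell import ctrl
import numpy as np,cv2
s=ctrl.read_state();print(s["eef_pos"],s["clock"],s["width"],s["force"],s["qpos"])
for n in ("wrist","side","top"):
    d=ctrl.get_image(n); np.savez(n+"7.npz",pos=s["eef_pos"],rot=s["tool_rot"],**d); cv2.imwrite(f"pics/{n}7.png",d["image"][:,:,::-1])
E
```

```text
clock: 11.22
eef_pos: [535.4, -66.5, 189.6]
tool_rot: [3.14, 0.523, -0.126]
force: [-1.0, -0.8, -0.0]
width: 85.6
[535.39964204 -66.48594664 189.60546901] 11.225 85.5685551770166 [-0.99084822 -0.7577814  -0.02444881] [-0.40121242  1.08502372  1.11779585  1.41074179 -0.66883951  1.67508069
 -0.93005194]
```

View pics/wrist7.png

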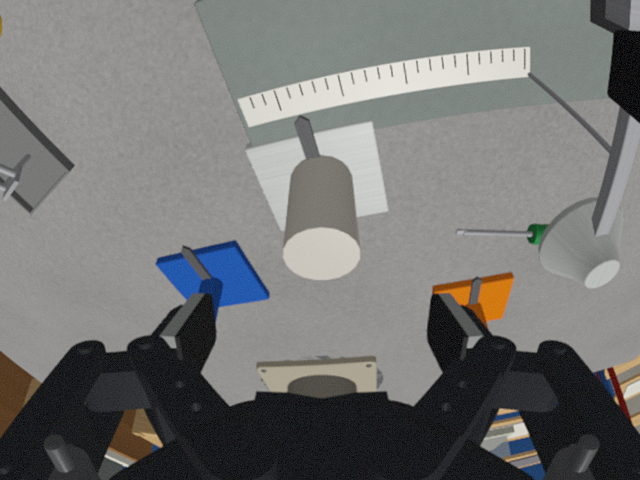

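View pics/side7.png

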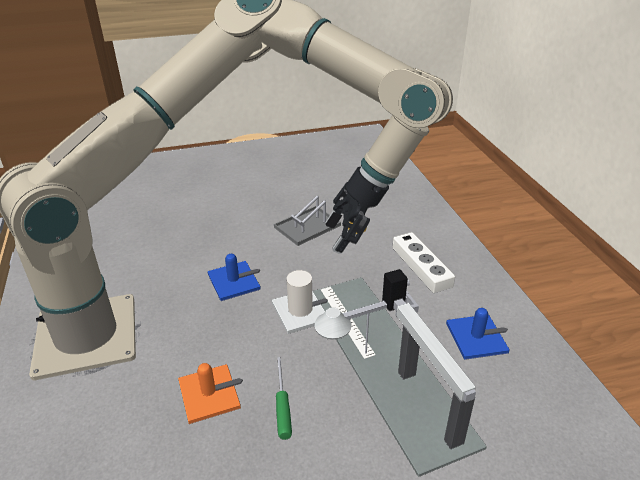

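```bash
python3 - <<'E'
from h import *
s=load("side7.npz")["image"];t=load("top7.npz")["image"];w=load("wrist7.npz")["image"]
def crop(im,r,c,n,k):
    return cv2.resize(im[r:r+n,c:c+n,::-1],(k,k),interpolation=cv2.INTER_NEAREST)
A=np.hstack([crop(s,320,330,50,400),crop(s,280,300,50,400)])
B=np.hstack([crop(t,215,385,40,400),crop(t,230,315,40,400)])
cv2.imwrite("pics/c7a.png",A);cv2.imwrite("pics/c7b.png",B)
cv2.imwrite("pics/c7c.png",np.hstack([crop(w,50,500,50,400),crop(w,100,280,50,400)]))
d=load("top7.npz");W=cloud(d)
m=(np.hypot(W[...,0]-467,W[...,1]+58)<20)&(W[...,2]>70); print("cup top z",np.median(W[m][:,2]),m.sum())
E
```

```text
cup top z 103.3099217376523 198
```

View pics/c7a.png

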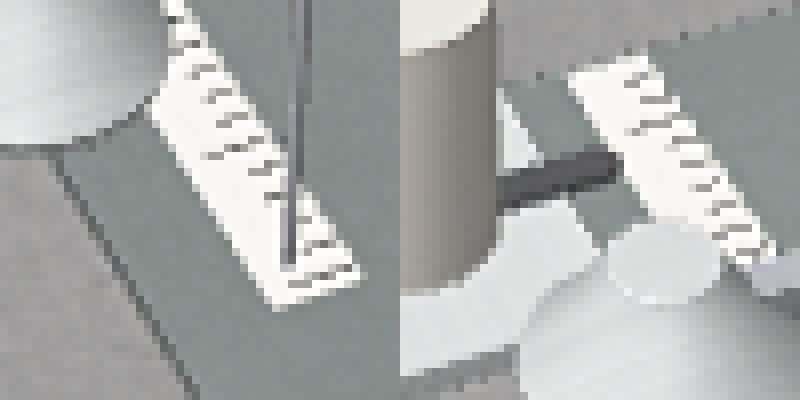

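View pics/c7b.png

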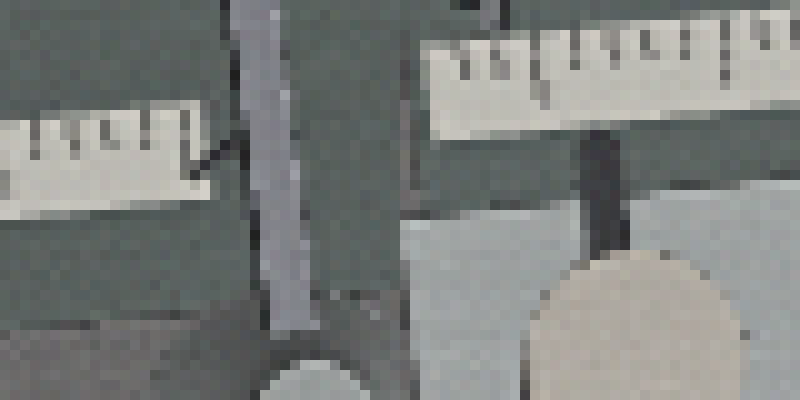

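View pics/c7c.png

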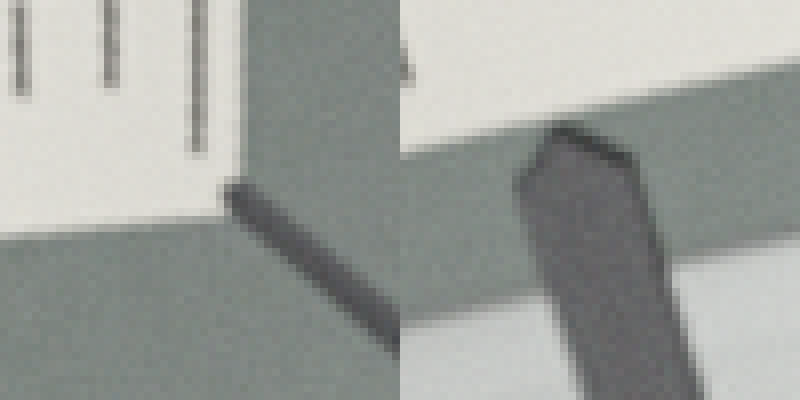

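```bash
cat >> h.py <<'E'
def ray(d,u,v,wrist=False):
    f=foc(d); du=u-float(d["cx"]);dv=v-float(d["cy"])
    if wrist:
        r=np.hypot(du,dv);th=r/f; c=np.array([du/r*np.sin(th),dv/r*np.sin(th),np.cos(th)])
        H=d["hand_eye"];M=R.from_euler('xyz',d["rot"]).as_matrix()
        return M@H[:3,3]+d["pos"],M@H[:3,:3]@c
    c=np.array([du/f,dv/f,1]);c/=np.linalg.norm(c);E=d["extrinsics"]
    return -E[:3,:3].T@E[:3,3],E[:3,:3].T@c
def tri(rays):
    A=np.zeros((3,3));b=np.zeros(3)
    for o,v in rays:
        M=np.eye(3)-np.outer(v,v);A+=M;b+=M@o
    x=np.linalg.solve(A,b); return x,[round(float(np.linalg.norm((np.eye(3)-np.outer(v,v))@(x-o))),2) for o,v in rays]
def onplane(r,z): o,v=r; return o+v*(z-o[2])/v[2]
E
cat > ticks.py <<'E'
from h import *
s,t,w=load("side7.npz"),load("top7.npz"),load("wrist7.npz")
N=[ray(s,366.4,352.8),ray(t,404.3,232.3),ray(w,529.2,73.6,True)]
A=[ray(s,327.2,300.7),ray(t,335.0,243.2),ray(w,300,115.6,True)]
print("needle",tri(N));print("arrow",tri(A))
for z in (12,14,16): print(z,[onplane(r,z).round(1) for r in A])
n=tri(N)[0];
print("needle at z",[onplane(r,n[2]).round(1) for r in N])
# direction: long axis of scale / bar
W=cloud(t);H=cv2.cvtColor(t["image"],cv2.COLOR_RGB2HSV)
m=(H[...,2]>140)&(H[...,1]<30)&(W[...,0]>520)&(W[...,0]<600)&(W[...,2]<30)&(W[...,1]<20)&(W[...,1]>-220)
k,l,st,ce=cv2.connectedComponentsWithStats(m.astype(np.uint8)); i=1+np.argmax(st[1:,4]); P=W[l==i]
print("scale",cv2.minAreaRect(P[:,:2].astype(np.float32)),np.median(P[:,2]))
for nm,d,W in(("t",t,W),("s",s,cloud(s))):
    m=(W[...,2]>160)&(W[...,2]<230)&(W[...,0]>560)&(W[...,0]<700)&(W[...,1]<-255)
    P=W[m];print(nm,"rail",len(P),cv2.minAreaRect(P[:,:2].astype(np.float32)),np.median(P[:,2]), np.percentile(P[:,2],95))
    H=cv2.cvtColor(d["image"],cv2.COLOR_RGB2HSV)
    m=(H[...,2]<45)&(W[...,2]>195)&(abs(W[...,0]-617)<50)&(abs(W[...,1]+226)<45)
    P=W[m]; 
    if len(P): print("headtop",len(P),np.median(P,0),cv2.minAreaRect(P[:,:2].astype(np.float32)))
E
python3 ticks.py
```

```text
needle (array([ 564.93464881, -235.00186693,   18.47091136]), [1.13, 1.58, 0.76])
arrow (array([534.3099883 , -50.93187889,  10.46657851]), [0.73, 2.19, 1.7])
12 [array([534.6, -52. ,  12. ]), array([532.6, -52.5,  12. ]), array([536.1, -49.8,  12. ])]
14 [array([533.9, -54.1,  14. ]), array([532.4, -52.4,  14. ]), array([537.1, -50. ,  14. ])]
16 [array([533.3, -56.2,  16. ]), array([532.3, -52.4,  16. ]), array([538. , -50.3,  16. ])]
needle at z [array([ 566.1, -234.4,   18.5]), array([ 563.5, -235.6,   18.5]), array([ 565.6, -234.3,   18.5])]
scale ((550.9047241210938, -65.57809448242188), (27.944862365722656, 120.97370147705078), 7.089980602264404) 11.654620398699407
t rail 980 ((635.5880737304688, -369.74945068359375), (27.123271942138672, 232.71261596679688), 6.7904052734375) 165.5362738936021 170.72868939985193
headtop 219 [ 617.41107458 -226.24872134  210.40415158] ((618.8920288085938, -226.27694702148438), (37.571250915527344, 32.772762298583984), 6.940886974334717)
s rail 1499 ((635.9097290039062, -370.4041748046875), (29.660888671875, 232.77931213378906), 6.51164436340332) 163.98484504951114 166.22586637990756
headtop 307 [ 615.45817461 -235.04920642  207.71382927] ((618.178466796875, -229.6519775390625), (36.87749099731445, 34.5574951171875), 2.603423833847046)
```

```bash
cat > head.py <<'E'
from fit3 import *
from cell import ctrl
yaw=np.radians(6.95); xa=np.array([np.cos(yaw),np.sin(yaw),0]); ya=np.array([-np.sin(yaw),np.cos(yaw),0])
hg=np.array([618.5,-226.8,184.5])
def Qd(sg): return frame([0,0,-1],sg*xa)
if __name__=="__main__":
    s=ctrl.read_state()
    for sg in(1,-1):
        q=s["qpos"]; Q=Qd(sg); print(sg,"rpy",Q.as_euler('xyz'))
        for nm,p in(("pre",hg+[0,0,-19+90]),("grasp",hg+[0,0,-19]),("mid",hg+ya*93+[0,0,-19]),("end",hg+ya*186+[0,0,-19])):
            # interpolate
            p0,R0=fk(q); 
            for t in np.linspace(.1,1,10):
                Qt=R0*R.from_rotvec((R0.inv()*Q).as_rotvec()*t)
                q,e1,e2=ik(p0+(p-p0)*t,Qt,q)
            print(nm,p.round(1),q.round(2),round(e1,2),round(e2,2))
        print(rel(hg+[0,0,71],Q,s))
E
python3 head.py
```

```text
1 rpy [3.14159265 0.         1.69209671]
pre [ 618.5 -226.8  255.5] [-0.04  0.69  0.64  1.47 -0.44  1.12  0.8 ] 0.0 0.0
grasp [ 618.5 -226.8  165.5] [-0.02  0.78  0.59  1.56 -0.5   0.95  0.86] 0.0 0.0
mid [ 607.2 -134.5  165.5] [-0.18  0.74  0.6   1.67 -0.51  0.89  0.75] 0.0 0.0
end [596.  -42.2 165.5] [-0.35  0.71  0.62  1.75 -0.52  0.86  0.63] 0.0 0.0
(array([  56. ,  149.3, -110.5]), array([ -27.3,   21.3, -101.5]))
-1 rpy [-3.14159265  0.         -1.44949594]
pre [ 618.5 -226.8  255.5] [-0.27  0.97  1.31  1.48 -0.94  1.41 -1.95] 0.0 0.0
grasp [ 618.5 -226.8  165.5] [-0.26  1.06  1.24  1.57 -1.03  1.28 -1.88] 0.0 0.0
mid [ 607.2 -134.5  165.5] [-0.44  1.03  1.27  1.68 -1.04  1.26 -1.95] 0.0 0.0
end [596.  -42.2 165.5] [-0.62  1.03  1.3   1.75 -1.05  1.24 -2.05] 0.0 0.0
(array([  56. ,  149.3, -110.5]), array([20. , 25.6, 73.9]))
```

```bash
python3 - <<'E'
from head import *
s=ctrl.read_state();R0=R.from_euler('xyz',s["tool_rot"]);rv=(R0.inv()*Qd(1)).as_rotvec()
w0=s["eef_pos"];q=s["qpos"]
for t in np.arange(1,12)/11:
    p=w0+(hg+[0,0,71]-w0)*t; p[2]+=60*np.sin(np.pi*t)
    Q=R0*R.from_rotvec(rv*t); q,e,_=ik(p,Q,q)
    print(p.round(0),R0.inv().apply(p-w0).round(1),np.degrees(rv*t).round(1),q.round(2),round(e,1))
E
```

```text
[542. -80. 211.] [ -3.4  13.6 -24.7] [-2.5  1.9 -9.2] [-0.4   1.04  1.1   1.4  -0.61  1.65 -0.8 ] 0.0
[550. -95. 233.] [ -6.1  27.2 -48.1] [ -5.    3.9 -18.5] [-0.4   0.99  1.08  1.38 -0.56  1.61 -0.66] 0.0
[ 557. -110.  252.] [ -7.5  40.7 -69.3] [ -7.5   5.8 -27.7] [-0.39  0.94  1.06  1.38 -0.52  1.57 -0.52] 0.0
[ 565. -124.  267.] [ -7.1  54.3 -87.4] [ -9.9   7.8 -36.9] [-0.37  0.89  1.03  1.38 -0.48  1.53 -0.38] 0.0
[ 573. -139.  278.] [  -4.4   67.9 -101.6] [-12.4   9.7 -46.1] [-0.36  0.84  0.99  1.39 -0.45  1.48 -0.23] 0.0
[ 580. -154.  284.] [   0.7   81.5 -111.6] [-14.9  11.6 -55.4] [-0.33  0.8   0.95  1.4  -0.43  1.42 -0.07] 0.0
[ 588. -168.  286.] [   8.2   95.  -117.5] [-17.4  13.6 -64.6] [-0.29  0.77  0.91  1.41 -0.41  1.35  0.08] 0.0
[ 596. -183.  282.] [  17.9  108.6 -119.6] [-19.9  15.5 -73.8] [-0.25  0.74  0.85  1.43 -0.41  1.29  0.25] 0.0
[ 603. -198.  276.] [  29.5  122.2 -118.5] [-22.4  17.5 -83. ] [-0.19  0.71  0.79  1.45 -0.41  1.22  0.43] 0.0
[ 611. -212.  266.] [  42.4  135.7 -115.1] [-24.9  19.4 -92.3] [-0.12  0.7   0.72  1.47 -0.42  1.17  0.61] 0.0
[ 618. -227.  256.] [  56.   149.3 -110.5] [ -27.3   21.3 -101.5] [-0.04  0.69  0.64  1.47 -0.44  1.12  0.8 ] 0.0
```

```bash
python3 -m jog '-3.4 13.6 -25 -2.5 1.9 -9.2 1; -6 27 -48 -5 3.9 -18.5 1; -7.5 41 -69 -7.5 5.8 -27.7 1; -7 54 -87 -9.9 7.8 -36.9 1; -4 68 -102 -12.4 9.7 -46.1 1; 1 81.5 -112 -14.9 11.6 -55.4 1; 8 95 -117.5 -17.4 13.6 -64.6 1; 18 109 -120 -19.9 15.5 -73.8 1'; python3 - <<'E'
from head import *
s=ctrl.read_state();print(s["qpos"].round(2)); print(rel(hg+[0,0,71],Qd(1),s))
E
```

```text
clock: 12.38
eef_pos: [596.1, -183.3, 283.1]
tool_rot: [-3.041, 0.128, 1.221]
force: [-0.5, -0.0, 0.3]
width: 85.5
[-0.25  0.74  0.85  1.43 -0.41  1.29  0.26]
(array([-29.4,  39. ,  27.8]), array([ -7.4,   5.8, -27.3]))
```

```bash
python3 -m jog '-10 13 3 -2.5 1.9 -9 1; -20 26 10 -5 4 -18 1; -29.4 39 20 -7.4 5.8 -27.3 1; -29.4 39 27.8 -7.4 5.8 -27.3 1; -29.4 39 27.8 -7.4 5.8 -27.3 1'; python3 - <<'E'
from head import *
s=ctrl.read_state();print(s["qpos"].round(2)); print(rel(hg+[0,0,71],Qd(1),s)); print(rel(hg+[0,0,-19],Qd(1),s))
d=ctrl.get_image("wrist"); np.savez("wrist8.npz",pos=s["eef_pos"],rot=s["tool_rot"],**d); cv2.imwrite("pics/wrist8.png",d["image"][:,:,::-1])
W=wrist_cloud(d,s["eef_pos"],s["tool_rot"]);H=cv2.cvtColor(d["image"],cv2.COLOR_RGB2HSV)
m=(W[...,2]>203)&(W[...,2]<216)&(abs(W[...,0]-618)<40)&(abs(W[...,1]+227)<40)
k,l,st,ce=cv2.connectedComponentsWithStats(m.astype(np.uint8)); i=1+np.argmax(st[1:,4]);P=W[l==i]
print(st[i],np.median(P[:,2]),cv2.minAreaRect(P[:,:2].astype(np.float32)))
E
```

```text
clock: 13.0
eef_pos: [618.0, -225.9, 255.0]
tool_rot: [-3.139, 0.0, 1.684]
force: [0.9, -0.1, 0.1]
width: 85.3
[-0.04  0.7   0.64  1.47 -0.44  1.12  0.79]
(array([-1. ,  0.4, -0.5]), array([-0.1,  0. , -0.5]))
(array([-0.9,  0.6, 89.5]), array([-0.1,  0. , -0.5]))
[ 290  237   68   58 3700] 208.8334871188997 ((619.9556884765625, -226.624755859375), (36.352622985839844, 31.814571380615234), 6.546998977661133)
```

View pics/wrist8.png

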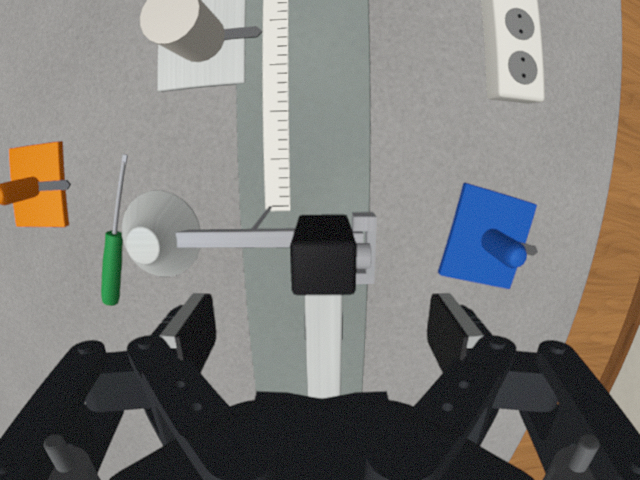

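```bash
python3 -m jog '-0.8 1.5 20 0 0 -0.5 1; -0.8 1.5 45 0 0 -0.5 1; -0.8 1.5 70 0 0 -0.5 1; -0.8 1.5 88 0 0 -0.5 1; -0.8 1.5 90 0 0 -0.5 1; -0.8 1.5 90 0 0 -0.5 1'; python3 - <<'E'
from head import *
s=ctrl.read_state();print(s["qpos"].round(2),s["force"].round(1)); hg=np.array([619.5,-226.7,184.]);print(rel(hg+[0,0,-19],Qd(1),s))
d=ctrl.get_image("wrist"); cv2.imwrite("pics/wrist9.png",d["image"][:,:,::-1])
E
```

```text
clock: 13.8
eef_pos: [621.0, -228.2, 167.2]
tool_rot: [3.14, 0.003, 1.695]
force: [-0.4, 0.3, 0.6]
width: 85.5
[-0.02  0.78  0.59  1.56 -0.5   0.95  0.86] [-0.4  0.3  0.6]
(array([ 1.7, -1.3,  2.2]), array([0.1, 0.2, 0.2]))
```

View pics/wrist9.png

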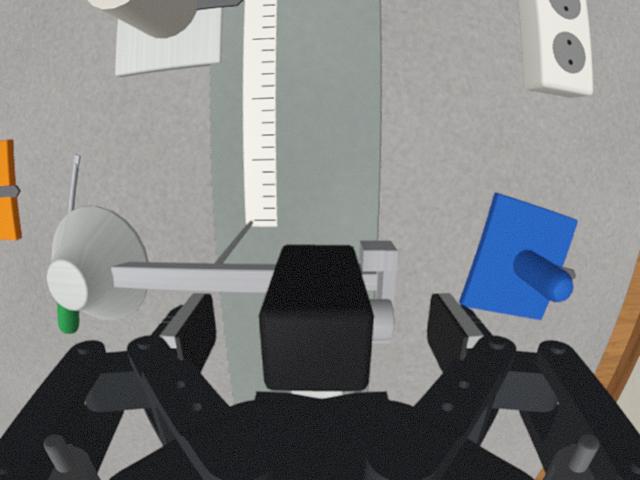

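```bash
python3 -m jog '1.5 -1 2 0 0 0 1; 1.5 -1 2 0 0 0 -1; 1.5 -1 2 0 0 0 -1; 1.5 -1 2 0 0 0 -1; 1.5 -1 2 0 0 0 -1;1.5 -1 2 0 0 0 -1; 1.5 -1 2 0 0 0 -1'; python3 - <<'E'
from head import *
s=ctrl.read_state();print(s["eef_pos"],s["qpos"].round(2),s["force"].round(1),s["torque"].round(2),s["width"])
d=ctrl.get_image("wrist"); cv2.imwrite("pics/wrist10.png",d["image"][:,:,::-1])
E
```

```text
clock: 14.72
eef_pos: [619.2, -227.1, 165.8]
tool_rot: [3.14, 0.002, 1.695]
force: [-1.8, 1.6, 7.4]
width: 35.2
[ 619.19639444 -227.07345944  165.8195023 ] [-0.02  0.78  0.59  1.57 -0.5   0.94  0.86] [-1.8  1.6  7.4] [ 0.19  0.49 -0.11] 35.184582122663784
```

View pics/wrist10.png

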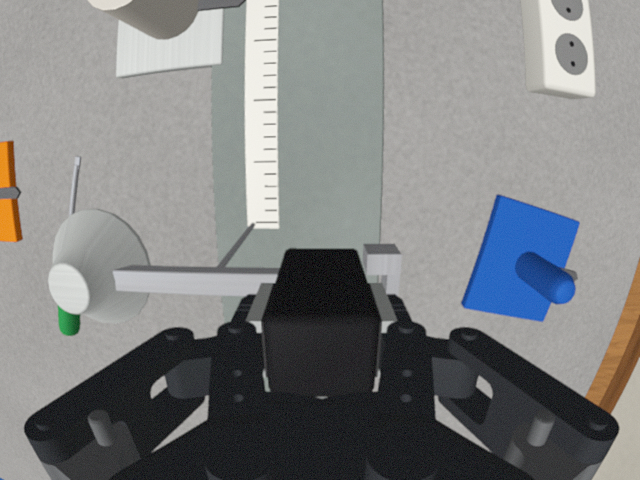

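```bash
python3 -m jog '8 0 0 0 0 0 -1; 22 0 0 0 0 0 -1; 40 0 0 0 0 0 -1; 40 0 0 0 0 0 -1'; python3 -m jog '20 0 0 0 0 0 -1; 45 0 0 0 0 0 -1; 70 0 0 0 0 0 -1; 90 0 0 0 0 0 -1; 105 0 0 0 0 0 -1; 110 0 0 0 0 0 -1;110 0 0 0 0 0 -1'; python3 - <<'E'
from head import *
s=ctrl.read_state();print(s["eef_pos"],s["qpos"].round(2),s["force"].round(1),s["torque"].round(2),s["width"])
for n in("wrist","side","top"):
    d=ctrl.get_image(n); np.savez(n+"11.npz",pos=s["eef_pos"],rot=s["tool_rot"],**d);cv2.imwrite(f"pics/{n}11.png",d["image"][:,:,::-1])
E
```

```text
clock: 15.28
eef_pos: [614.4, -187.2, 165.8]
tool_rot: [3.14, 0.004, 1.695]
force: [-0.7, -3.9, 6.3]
width: 35.6
clock: 16.15
eef_pos: [601.3, -79.7, 165.8]
tool_rot: [3.139, 0.005, 1.694]
force: [0.2, -4.2, 8.7]
width: 35.4
[601.29829244 -79.67380704 165.76927644] [-0.28  0.72  0.61  1.73 -0.51  0.86  0.68] [ 0.2 -4.2  8.7] [-0.9   0.54 -0.19] 35.432752521851604
```

View pics/wrist11.png

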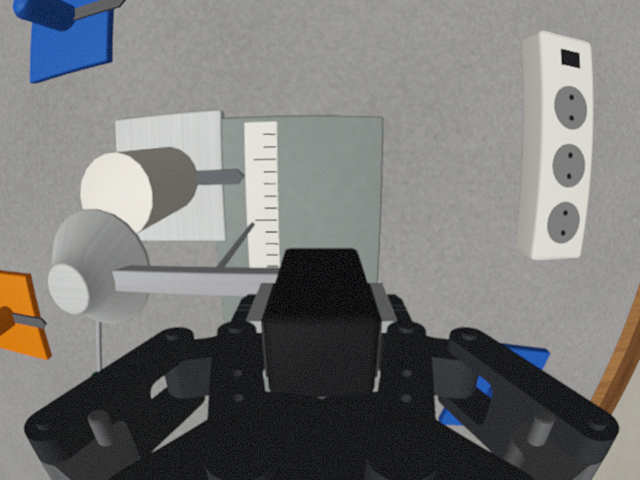

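View pics/side11.png

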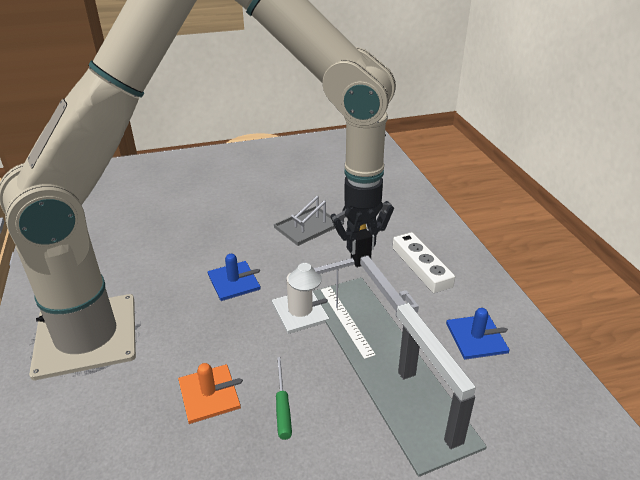

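```bash
python3 - <<'E'
from h import *
s=load("side11.npz")["image"];w=load("wrist11.npz")["image"]
def crop(im,r,c,n,k): return cv2.resize(im[r:r+n,c:c+n,::-1],(k,k),interpolation=cv2.INTER_NEAREST)
cv2.imwrite("pics/c11.png",np.hstack([crop(s,280,305,50,400),crop(w,165,215,70,400)]))
E
```

```text
(no output)
```

View pics/c11.png

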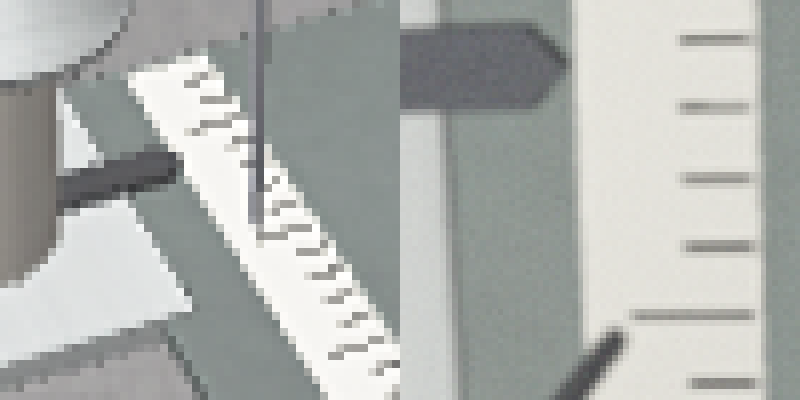

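```bash
python3 - <<'E'
from h import *
from head import ya,xa
s=load("side11.npz");w=load("wrist11.npz")
N=[ray(s,337,307.8),ray(w,253.2,223.1,True)];A=[ray(s,327.7,300.4),ray(w,244.4,176.2,True)]
n,en=tri(N);a,ea=tri(A);print("needle",n,en,"arrow",a,ea,"dy",(a-n)@ya)
for zn in(14,16,18):
  for za in(12,14): print(zn,za,[(onplane(A[i],za)-onplane(N[i],zn))@ya for i in(0,1)])
E
```

```text
needle [547.9462577  -86.13535576  16.80863785] [0.18, 0.18] arrow [536.47478541 -49.72214695  10.46100185] [0.04, 0.04] dy 37.533733236211596
14 12 [np.float64(33.15738058432511), np.float64(38.388348189321455)]
14 14 [np.float64(31.128355342478894), np.float64(38.58483027418843)]
16 12 [np.float64(35.1164953365766), np.float64(37.92861349626597)]
16 14 [np.float64(33.087470094730385), np.float64(38.12509558113293)]
18 12 [np.float64(37.07561008882808), np.float64(37.46887880321047)]
18 14 [np.float64(35.046584846981865), np.float64(37.66536088807744)]
```

```bash
python3 -m jog '10 0 0 0 0 0 -1; 22 0 0 0 0 0 -1; 32 0 0 0 0 0 -1; 37 0 0 0 0 0 -1; 37 0 0 0 0 0 -1;37 0 0 0 0 0 -1;37 0 0 0 0 0 -1'; python3 - <<'E'
from head import *
s=ctrl.read_state();print(s["eef_pos"],s["qd"].round(4),s["force"].round(1),s["width"])
I={}
for n in("wrist","side","top"):
    d=ctrl.get_image(n); I[n]=d["image"];np.savez(n+"12.npz",pos=s["eef_pos"],rot=s["tool_rot"],**d);cv2.imwrite(f"pics/{n}12.png",d["image"][:,:,::-1])
def crop(im,r,c,n,k): return cv2.resize(im[r:r+n,c:c+n,::-1],(k,k),interpolation=cv2.INTER_NEAREST)
cv2.imwrite("pics/c12.png",np.hstack([crop(I["side"],270,300,50,400),crop(I["wrist"],190,215,70,400)]))
E
```

```text
clock: 17.18
eef_pos: [597.0, -43.7, 165.8]
tool_rot: [3.138, 0.006, 1.694]
force: [0.3, -3.2, 9.4]
width: 35.5
[596.97675791 -43.67615548 165.79947282] [-0.0002  0.0005 -0.0001  0.0008  0.0011 -0.0003  0.0032] [ 0.3 -3.2  9.4] 35.52521850401965
```

View pics/c12.png

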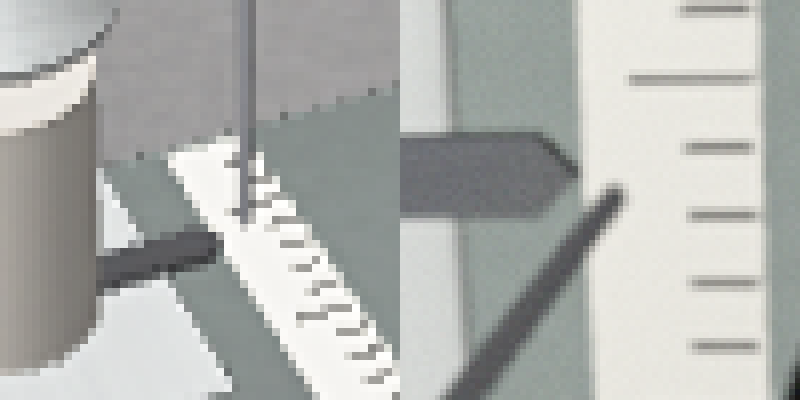

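View pics/side12.png

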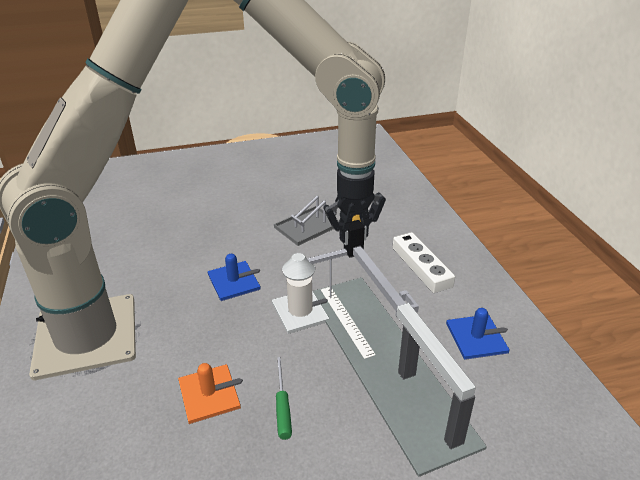

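View pics/wrist12.png

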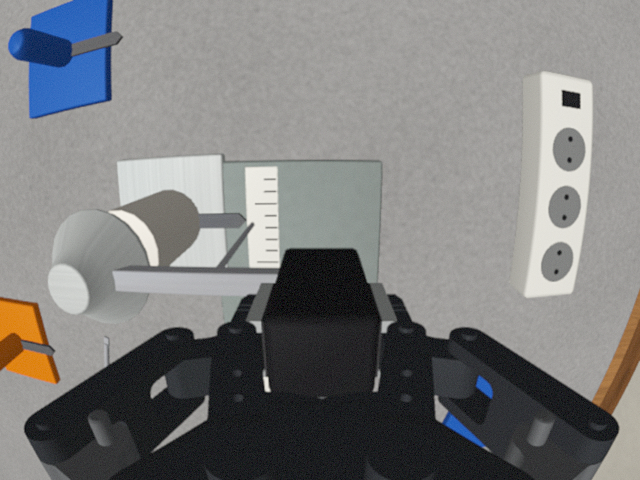

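```bash
cat > fin.py <<'E'
from h import *
from head import ya,xa
def go(sf,wf,ns,nw,as_,aw):
    s=load(sf);w=load(wf)
    N=[ray(s,*ns),ray(w,*nw,True)];A=[ray(s,*as_),ray(w,*aw,True)]
    n,en=tri(N);a,ea=tri(A);print("needle",n,en,"arrow",a,ea,"dy",(a-n)@ya,"dx",(a-n)@xa)
    for zn in(14,16,18):
      for za in(12,14): print(zn,za,[round(float((onplane(A[i],za)-onplane(N[i],zn))@ya),1) for i in(0,1)])
E
python3 -c "
from fin import *
go('side12.npz','wrist12.npz',(330.5,297.2),(253.2,223.8),(327.5,300.4),(246.2,220.1))"
```

```text
needle [543.65209296 -50.09064096  18.84219961] [0.59, 0.59] arrow [536.3727206  -49.79648016  10.49758848] [0.43, 0.43] dy 1.1728262375386211 dx -7.190290067448121
14 12 [-5.4, 2.7]
14 14 [-7.4, 3.1]
16 12 [-3.3, 2.2]
16 14 [-5.4, 2.7]
18 12 [-1.3, 1.8]
18 14 [-3.3, 2.2]
```

```bash
python3 -m jog '1 0 0 0 0 0 -1; 1.5 0 0 0 0 0 -1; 1.5 0 0 0 0 0 -1; 1.5 0 0 0 0 0 -1; 1.5 0 0 0 0 0 -1; 1.5 0 0 0 0 0 -1'; python3 - <<'E'
from head import *
s=ctrl.read_state();print(s["eef_pos"],s["qd"].round(4),s["force"].round(1),s["width"])
I={}
for n in("wrist","side","top"):
    d=ctrl.get_image(n); I[n]=d["image"];np.savez(n+"13.npz",pos=s["eef_pos"],rot=s["tool_rot"],**d);cv2.imwrite(f"pics/{n}13.png",d["image"][:,:,::-1])
s2=ctrl.read_state();print(s2["eef_pos"],s2["clock"])
def crop(im,r,c,n,k): return cv2.resize(im[r:r+n,c:c+n,::-1],(k,k),interpolation=cv2.INTER_NEAREST)
cv2.imwrite("pics/c13.png",np.hstack([crop(I["top"],225,310,40,400),crop(I["wrist"],190,215,70,400)]))
# cup check from side+wrist: band visible below shade
d=load("side13.npz");W=cloud(d)
from scipy.optimize import least_squares
m=(abs(W[...,0]-467)<40)&(abs(W[...,1]+58)<40)&(W[...,2]>20)&(W[...,2]<95);B=W[m]
for a,b in((20,45),(45,70),(70,95)):
    C=B[(B[:,2]>a)&(B[:,2]<b)]; r=least_squares(lambda x:np.hypot(C[:,0]-x[0],C[:,1]-x[1])-28,[467,-58],loss="soft_l1");print(a,len(C),r.x)
E
```

```text
clock: 18.08
eef_pos: [596.8, -42.5, 165.8]
tool_rot: [3.138, 0.006, 1.693]
force: [0.7, -4.7, 9.2]
width: 35.6
[596.78917518 -42.46742238 165.75395104] [ 0.0012 -0.0001 -0.0005  0.0001 -0.0013  0.     -0.0004] [ 0.7 -4.7  9.2] 35.55965056261692
[596.80679125 -42.48182356 165.76753985] 18.225
20 200 [468.42663545 -57.77186067]
45 206 [468.09526329 -57.7098507 ]
70 209 [468.50994935 -57.45550484]
```

View pics/c13.png

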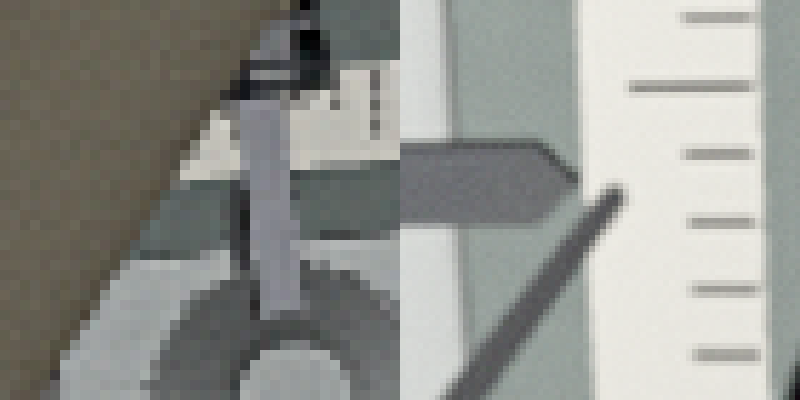

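```bash
python3 -c "
from fin import *
import numpy as np
w=load('wrist13.npz')
for zn in(14,17,20):
  for za in (11,13): 
    print(zn,za,round(float((onplane(ray(w,246.2,221.5,True),za)-onplane(ray(w,253.2,223.9,True),zn))@ya),2))
# edges of arrow: centre line of arrow shaft vs needle
s=load('side13.npz')['image'];cv2.imwrite('pics/c13s.png',cv2.resize(s[270:320,300:350,::-1],(600,600),interpolation=cv2.INTER_NEAREST))
"
```

```text
14 11 1.37
14 13 1.82
17 11 0.67
17 13 1.13
20 11 -0.02
20 13 0.43
```

View pics/c13s.png

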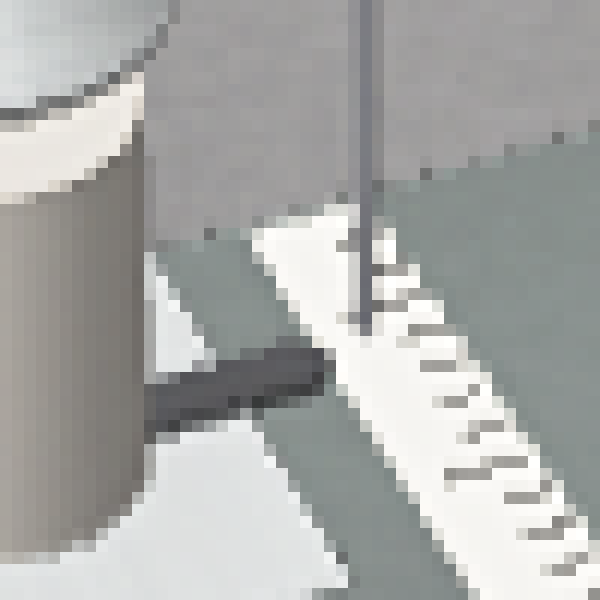

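```bash
python3 - <<'E'
from cell import ctrl
s=ctrl.read_state();print(s["clock"],s["width"],s["force"].round(1),s["qd"].round(4),s["eef_pos"].round(1))
print(ctrl.finish_job())
E
```

```text
18.225 35.179869513542634 [ 0.9 -5.5  8.3] [-0.0005  0.0005  0.0007  0.0005  0.0001  0.001   0.0002] [596.8 -42.5 165.8]
the job is handed in; nothing more can be done
None
```

I handed the job in at 18.2 s of the 54 s allowed. The cup stands upside down on the peg, and the gripper still holds the lamp arm at the arrow with the button squeezed in. `finish_job` reports no verdict, so the figures below come from my own last checks.

- **Cup:** I took it from the rack by its flanks near the closed end. Then I turned it mouth down, set it over the wooden peg until contact at 57 mm mid height, and let go. In the last side view it is upright at about (468, -58), within 1 to 2 mm of the peg axis. The closed end read 103 mm after release, where 102 mm is fully home. The lamp shade hangs above it with about 20 mm clearance.
- **Lamp arm:** I gripped the sliding head on both x faces and squeezed the button in while the arm was still stowed. The fingers read 35 to 36 mm wide, which means the button is flush. I then drew the arm out about 186 mm. It is at rest, with about 5 N of spring pull on the tool.
- **Needle against arrow:** the last wrist view puts the needle level to about 0 to 2 mm (limit 5 mm).
    - **Camera disagreement:** before a final 1.5 mm move, the side camera alone read up to 7 mm off the other way with the least favourable tip height. Its reading depends heavily on the unmeasured tip heights, so I went by the wrist view and the triangulated points.
- **Bystanders:** I did not touch the cone, power strip or screwdriver, and the later pictures show no sign that they moved. I did not measure their positions again at the end.

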